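# Load the cup drying rack and lock it at the fan

### The job

Turn every rinsed blue cup upside down onto its own peg of the drying rack while the rack is still locked at the yellow loading lug. Then pull the orange quick-release pin right out of the yellow lug, slide the rack's carriage along to the fan end until its red tongue's hole lines up with the blue lug, and push the pin fully home through both so that it clicks and locks the rack there, all the cups still sitting down on their pegs.

Things in the scene. Friction and masses are not known exactly. Their poses are not given: they have to be found in the camera images.
- rack: fixed drying-rack rail on the green mat, a 100 x 500 mm dark steel plate with a black 80 mm fan behind its +y (drying) end. Origin: on the mat under the middle peg as it stands at the loading position; z up, +y along the rail towards the drying end, +x to the far side, where the two lugs and the pin stand are in a row at x = +85. Turned a little about z at the start
- carriage (a joint): slide of the aluminium carriage with the pegs along rack +y, in m: 0 = at the yellow lug, 0.120 = in line with the blue lug; stops at -0.003 and 0.123. Sliding friction about 4 N, stays where left; the pin's round tip draws it the last 3 mm into line. Deck 92 x 300 mm, top 20 mm above the mat; pegs 100 mm apart along y
- grip_fin (a point): top centre of the red upright fin at the carriage's -y end, for moving the carriage: 40 mm along rack x, 14 mm thick along rack y, its top 86 mm and its foot 20 mm above the mat; moves with the carriage
- peg0 (a point): foot of the white peg at the carriage's -y end, on the deck top (20 mm above the mat). Each peg is 26 mm thick and 68 mm high with a domed top
- peg1 (a point): foot of the middle peg, on the deck top; pegs are all alike
- peg2 (a point): foot of the peg at the carriage's +y (drying) end, on the deck top
- tongue_hole (a point): centre of the 15 mm hole on top of the carriage's red tongue (8 mm thick, top 42 mm above the mat), which reaches from the deck's middle to the far side and runs under the lugs; moves with the carriage
- lug_load (a point): centre of the hole on top of the yellow lug, 58 mm above the mat; the pin stands here at the start. The lug's plate is 12 mm thick, 46 x 44 mm, hole 15 mm with a small chamfer, on an upright at its far (+x) side; under it sit two sprung balls that hold the pin
- lug_dry (a point): the same on the blue lug, 120 mm further towards the fan
- stand (a point): centre of the mouth of a white pin stand (44 mm square block, top 58 mm above the mat, hole 19 mm right through), 90 mm on the -y side of the yellow lug: a handy place to stand the pin meanwhile
- pin: quick-release pin, 60 g. Origin at the underside of its shoulder, z up. Below: steel shank 12 mm thick, 51 mm long, round tip, grooved. Above: collar 24 mm across, 8 mm high, then flat orange handle 44 mm along pin x, 14 mm thick along pin y, 8 to 46 mm above the shoulder. Home: shoulder on a lug's top. A spring detent: pulling out and pushing home each take about 10 to 15 N over a few mm
- cup0: hollow square rinse cup of blue plastic with a white line round its rim, 52 x 52 mm outside, 95 mm long, 90 g, walls 4 mm (inside 44 x 44 mm, 90 mm deep), at first lying on the mat between robot and rack, mouth to the left or right. Origin at its middle, x along its length towards the open mouth. On a peg, mouth down, its rim rests on the deck. May be absent (None)
- mouth0 (a point): centre of the open mouth (rim plane) of cup0
- cup1: hollow square rinse cup of blue plastic with a white line round its rim, 52 x 52 mm outside, 95 mm long, 90 g, walls 4 mm (inside 44 x 44 mm, 90 mm deep), at first lying on the mat between robot and rack, mouth to the left or right. Origin at its middle, x along its length towards the open mouth. On a peg, mouth down, its rim rests on the deck. May be absent (None)
- mouth1 (a point): centre of the open mouth (rim plane) of cup1
- cup2: hollow square rinse cup of blue plastic with a white line round its rim, 52 x 52 mm outside, 95 mm long, 90 g, walls 4 mm (inside 44 x 44 mm, 90 mm deep), at first lying on the mat between robot and rack, mouth to the left or right. Origin at its middle, x along its length towards the open mouth. On a peg, mouth down, its rim rests on the deck. May be absent (None)
- mouth2 (a point): centre of the open mouth (rim plane) of cup2
There are look-alikes about, which are no part of the job. Leave any grey look-alike of the cup0 alone. What is shaped like the pin but pink is not meant.

How it is judged:
By the outcome, as a careful person would: the job done as asked, in the order asked, and still so for the second after the job is handed in, with the robot touching nothing.
Of cup0, cup1, cup2 only 2 to 3 are there at a start; the rules pass over those that are not, and their reading is None.
At some moment in a run one of cup0, cup1, cup2 may be knocked a few centimetres aside while the robot is not near it.
It also fails if it takes over 210 s, if anything falls off the work surface, if the arm or the gripper's body presses on something with over 40 N, if the wrist force passes 120 N, or if a joint passes its speed limit or range.

### The arm

A 6-joint arm with a two-finger parallel gripper is mounted at the origin on the work surface. World frame = base frame: x ahead of the robot, y to its left, z up, the work surface at z = 0. Lengths are in mm, angles in rad, forces in N, time in s.
With the tool pointing down it reaches from about 325 to 775 mm from the base axis. Payload 5.5 kg.
Tool frame: the origin (TCP) lies on the centre line of the jaws, within the pads' length; the fingertips stand 8 mm ahead of it and the grasp point (between the pads) lies 11 mm behind it; z points along the fingers, y is the line along which they close (so a half turn about z gives the same grasp; the last joint's range is limited). The gripper opens to 85 mm and grips with 20 to 120 N. Pads are 22 mm wide; open, the fingers measure 114 mm over their backs; the gripper's body (76 mm by 85 mm) begins 54 mm behind the grasp point. The pads swing forward as they close: fully open they stand 13 mm farther back than shut.
Start: joints at [-1.215, 0.091, 1.231, -0, 1.82, -0.057], TCP at [240.707, -549.615, 239.275] pointing down, gripper open.
Joint ranges: [-2.87, 2.87], [-0.86, 2.18], [0.17, 2.46], [-1.51, 4.65], [0.06, 2.69], [-2.65, 2.65]. Speed limits (rad/s): [2.57, 2.57, 3.01, 3.14, 3.14, 3.14].

### API

Orientations are given as a rotation vector (axis times angle).
In Python, from cell import manip gives the robot as it stands.
- The arm moves only by the tool move_arm, never from a script. Its argument "rows" is a list of rows, each an object with "slide": the shift along the world's x, y, z in cm, a list of three; "angular": the turn, a rotation vector about the world's x, y, z in degrees, a list of three; "claw": the opening, from -1 (shut) to 1 (fully open), so that 0 is half open. In form: [{"slide": [dx, dy, dz], "angular": [wx, wy, wz], "claw": claw}, ...]. A call has 1 to 5 rows; each row shifts and turns the commanded pose from where the row before left it; what a row does not reach is not made up. A row lasts 1/10 s, in which the tool goes at most 50 mm and 8.59 degrees, less where a joint would pass 70% of its speed; a pose out of reach is approached as far as the arm can. A call is refused whole if a number of a shift passes 5 or a number of a turn 8.59, either way. A call with a gripper value outside its range is refused whole. The fingers move at their own pace and stop on an object; "grip_force" is the grip in N (left out, the last holds). Time passes only in rows, so rows that do not move let the fingers close. It gives the time, the measured TCP pose, the force, the opening and the grip force at its end, in the units of the state.
- manip.sense(): the state, without advancing time (a new reading comes with each control period).
- manip.read_camera(name): name is "scene" or "top" or "wrist"; returns a dict with "img" (480x640x3 uint8, blue, green, red), "camera_matrix" (3x3 intrinsics, pixels), "R" (3x3) and "t" (3): a world point X has camera coordinates R X + t. Camera axes: x right, y down, z forward; pixel columns grow to the right and rows downward; lengths in mm; the calibration is good to about 2 mm. A picture is of the moment at which its call begins. There is no depth.
- manip.sign_off(): hands the job in; it is judged then, once.
The state is a dict: "time": time; "joints": joint angles; "joint_velocities": joint speeds; "joint_torque": joint torques, N m; "tool_pos": TCP position; "orientation": TCP orientation; "wrist_force": force on the tool from outside, world axes, zero at the start; "ft_torque": the same for the moment, N m; "finger_gap": opening from 0.0 (shut) to 1.0 (fully open); "grip_force": force on a finger pad.
Only numpy, scipy, OpenCV 4.12 (cv2) and the standard library are available. Lean on these libraries where they do the work, as an engineer would, in place of code of your own. Each camera call takes 0.05 s, during which the arm holds its last target. There are 200 camera calls.

## Working session

There is one attempt and no reset: what is moved stays moved. The work goes in short steps, Python scripts to look and compute and a tool call to move; the robot and the scene stay as the last step left them, time stands still between calls to the robot, and variables do not carry over. Pictures are saved under pics/ and viewed, at most 14 in all, crops included, and the job is handed in when it is done.

Besides the shell and the picture viewer there is one more tool, called after "Call:" as name(argument=value, ...) on one line, values as JSON. move_arm: Moves the arm, as the interface text tells. Its arguments: {"type":"object","properties":{"rows":{"type":"array","items":{"type":"object","properties":{"slide":{"type":"array","items":{"type":"number"}},"angular":{"type":"array","items":{"type":"number"}},"claw":{"type":"number"}}}},"grip_force":{"type":"number"}},"required":["rows"]}

```bash
ls; mkdir -p pics; python3 - <<'E'
from cell import manip
import cv2,json,numpy as np
print(manip.sense())
for n in ("scene","top"):
    c=manip.read_camera(n); cv2.imwrite(f"pics/{n}0.png",c["img"])
    print(n,c["camera_matrix"],c["R"],c["t"])
E
```

```text
pics
{'time': 0.0, 'joints': array([-1.21472639e+00,  9.18676849e-02,  1.23191120e+00, -1.15804614e-05,
        1.81981273e+00, -5.66912615e-02]), 'joint_velocities': array([-0.0009056 ,  0.0001846 ,  0.000812  , -0.00118141, -0.0009819 ,
        0.00052984]), 'joint_torque': array([ 3.03363471e-03, -4.58726084e+01, -4.18017554e+01,  1.93105434e-04,
        1.16255853e-02,  3.17439378e-05]), 'tool_pos': array([ 240.58666225, -549.34883124,  238.13128703]), 'orientation': array([-3.07299279e+00, -6.43361867e-01,  4.85396877e-04]), 'wrist_force': array([ 0.81714422,  0.3004207 , -0.5276653 ]), 'ft_torque': array([-0.0228533 ,  0.01665569,  0.04094914]), 'grip_force': 0.0, 'finger_gap': 0.9992789192556379}
scene [[440.58180318   0.         325.91629862]
 [  0.         440.58180318 237.91595399]
 [  0.           0.           1.        ]] [[ 0.43404053  0.90072197  0.01757123]
 [ 0.48687304 -0.21811488 -0.84580171]
 [-0.75799964  0.37566718 -0.53320795]] [-190.07921024 -200.06937652 1422.22651541]
top [[442.46377695   0.         313.66311971]
 [  0.         442.46377695 240.52750169]
 [  0.           0.           1.        ]] [[-0.01348033 -0.99986658  0.00922502]
 [-0.98731055  0.01184999 -0.15835862]
 [ 0.15822818 -0.01124268 -0.98733857]] [ -9.92598362 534.12607962 872.97264085]
```

View pics/top0.png

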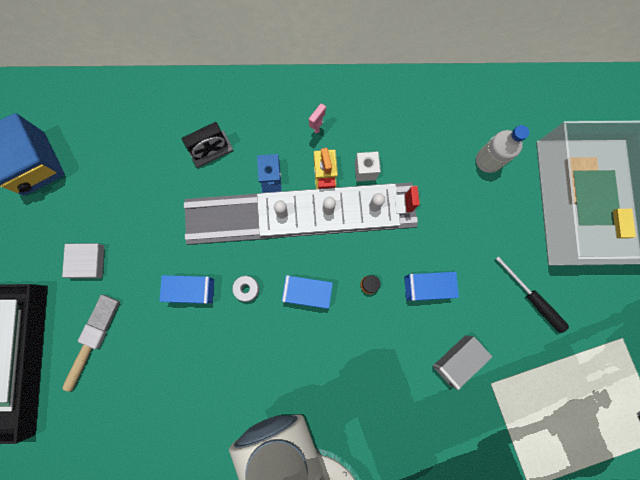

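View pics/scene0.png

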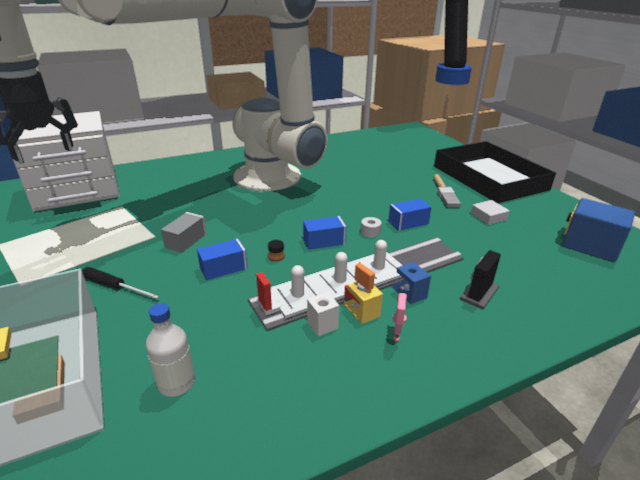

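Candidates (top view): blue cups at (186,290) with mouth right, (307,292) with mouth left and (432,286) with mouth left. The grey look-alike at (462,362) is excluded. The orange pin is at (326,160) in the yellow lug (326,175), and the pink look-alike at (317,118) is excluded. Next is one close crop to check.

```bash
python3 - <<'E'
import cv2
im=cv2.imread("pics/top0.png")[95:325,150:470]
cv2.imwrite("pics/crop0.png",cv2.resize(im,None,fx=2.5,fy=2.5,interpolation=cv2.INTER_CUBIC))
E
```

```text
(no output)
```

View pics/crop0.png

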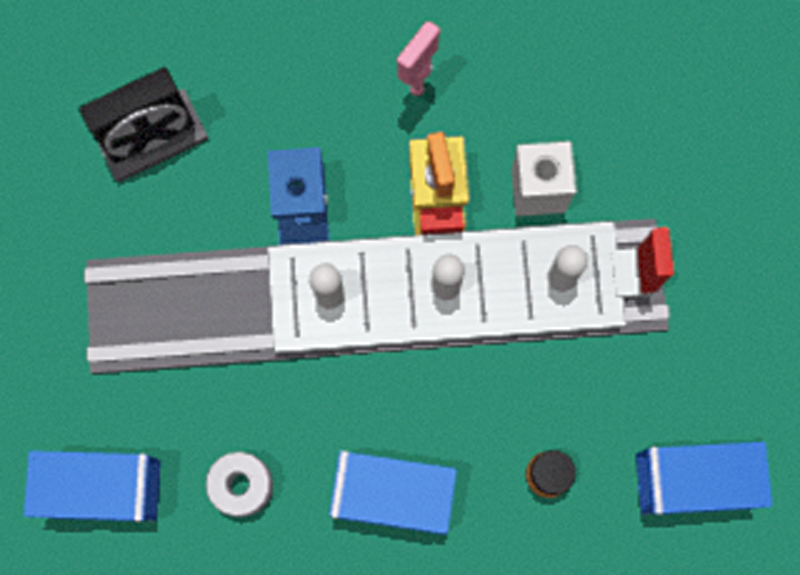

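```bash
cat > h.py <<'E'
import numpy as np, cv2
from cell import manip
def ray(c,px,z):
    K,R,t=map(np.asarray,(c["camera_matrix"],c["R"],c["t"]))
    o=-R.T@t; d=R.T@np.linalg.inv(K)@np.r_[px,1.]
    return o+(z-o[2])/d[2]*d
def proj(c,X):
    p=np.asarray(c["camera_matrix"])@(np.asarray(c["R"])@np.asarray(X,float)+c["t"]); return p[:2]/p[2]
E
python3 - <<'E'
from h import *
c=manip.read_camera("top")
f=lambda x,y,z:ray(c,(x/2.5+150-.3,y/2.5+95-.3),z)[:2]
np.set_printoptions(precision=1,suppress=True)
d=f(296,187,58);s=f(546,169,58);print("dry",d,"stand",s,np.linalg.norm(d-s))
yv=(d-s)/np.linalg.norm(d-s);xv=np.array([yv[1],-yv[0]]);print("ang",np.degrees(np.arctan2(-yv[0],yv[1])))
l=s+90*yv;o=l-85*xv;print("load",l,"org",o,"xv",xv)
for k,p in zip((2,1,0),((326,277),(449,268),(572,260))):
    q=f(*p,75);print("peg",k,q,"rack",(q-o)@xv,(q-o)@yv, "pred",o+(k-1)*100*yv)
q=f(652,245,86);print("fin",q,(q-o)@xv,(q-o)@yv)
q=np.array([f(437,134,104),f(447,183,104)]);print("handle",q,(q-o)@xv,(q-o)@yv)
for n,P in dict(A=[(28,452),(153,455),(151,521),(26,515)],B=[(345,452),(456,467),(447,533),(333,517)],C=[(653,448),(769,442),(771,508),(655,513)]).items():
    Q=np.array([f(*p,52) for p in P]);m=Q.mean(0);r=(Q[1]+Q[2]-Q[0]-Q[3])/2
    w=(Q[2]+Q[3]-Q[0]-Q[1])/2
    print(n,m,"len",np.linalg.norm(r),"wid",np.linalg.norm(w),"axis yaw (about +y)",np.degrees(np.arctan2(r[0],-r[1])))
E
```

```text
dry [682.7  76.4] stand [ 696.2 -132.9] 209.77090883883167
ang 3.6903677050205816
load [690.4 -43.1] org [605.5 -48.5] xv [1.  0.1]
peg 2 [601.2  50.4] rack 2.048921447522134 99.06093701067924 pred [599.1  51.2]
peg 1 [607.6 -49.1] rack 1.9862167361813277 -0.6672219162988621 pred [605.5 -48.5]
peg 0 [ 613.1 -149.1] rack 1.0925942224497134 -100.78653260248848 pred [ 612.  -148.3]
fin [ 622.  -212.1] 5.866901524036067 -164.2534839778591
handle [[710.3 -40.2]
 [669.5 -47.4]] [105.1  63.9] [ 1.6 -3. ]
A [437.1 241.9] len 100.32068372520808 wid 51.54483597954023 axis yaw (about +y) -2.7937783675943617
B [428.7  -3.4] len 91.31886703300017 wid 53.03685600914284 axis yaw (about +y) -8.547535998703502
C [ 437.  -259.5] len 94.25863749677472 wid 52.73567888822838 axis yaw (about +y) 1.9527626309763606
```

The crop confirms the choice: three blue cups with white rims, and the orange handle in the yellow lug. The pegs, the lug spacing (209.8 against 210) and the cup sizes all agree with the description. The plan is to tilt-grasp each cup and turn it 90°: B→peg2, C→peg1, A→peg0.

```bash
cat >> h.py <<'E'
from scipy.spatial.transform import Rotation as Ro
np.set_printoptions(precision=2,suppress=True)
def mat(d,m):   # tool z=d, y = horizontal perpendicular to m
    y=np.array([m[1],-m[0],0]); y/=np.linalg.norm(y); d=np.asarray(d,float)/np.linalg.norm(d)
    return np.column_stack([np.cross(y,d),y,d])
def todo(p,Rt,tag=""):
    s=manip.sense(); R0=Ro.from_rotvec(s["orientation"])
    best=min((Ro.from_matrix(Rt@np.diag(q))*R0.inv() for q in((1,1,1),(-1,-1,1))),key=lambda r:r.magnitude())
    v=np.degrees(best.as_rotvec()); ds=(np.asarray(p)-s["tool_pos"])/10
    print(tag,"slide cm",ds,"rot deg",v,"rows>=",max(np.abs(v).max()/8.59,np.abs(ds).max()/5))
def grasp(c,m,phi=50,g=20,z=26):  # cup lying, tool tilted phi from down towards mouth dir m
    m=np.r_[m,0]/np.linalg.norm(m); a=np.radians(phi); d=np.sin(a)*m-np.cos(a)*np.array([0,0,1])
    return np.r_[c,z]-g*m+11*d, mat(d,m)
E
python3 - <<'E'
from h import *
p,R=grasp([428.7,-2],[.149,.989]); todo(p+[0,0,150],R,"B above")
E
```

```text
B above slide cm [18.64 53.6  -6.94] rot deg [ 41.27 -31.73  53.9 ] rows>= 10.719226633108239
```

Call:
move_arm(rows=[{"slide": [1.55,4.5,0],"angular": [3.44,-2.64,4.5],"claw": 1},{"slide": [1.55,4.5,0],"angular": [3.44,-2.64,4.5],"claw": 1},{"slide": [1.55,4.5,0],"angular": [3.44,-2.64,4.5],"claw": 1},{"slide": [1.55,4.5,0],"angular": [3.44,-2.64,4.5],"claw": 1},{"slide": [1.55,4.5,0],"angular": [3.44,-2.64,4.5],"claw": 1}], grip_force=30)

```text
time: 0.65
tool_pos: [318.5, -322.8, 239.3]
orientation: [-2.632, -1.133, -0.417]
wrist_force: [1.5, -0.9, 0.2]
finger_gap: 0.999
grip_force: 0.0
```

Call:
move_arm(rows=[{"slide": [1.55,4.5,0],"angular": [3.44,-2.64,4.5],"claw": 1},{"slide": [1.55,4.5,0],"angular": [3.44,-2.64,4.5],"claw": 1},{"slide": [1.55,4.5,0],"angular": [3.44,-2.64,4.5],"claw": 1},{"slide": [1.55,4.5,0],"angular": [3.44,-2.64,4.5],"claw": 1},{"slide": [1.55,4.5,0],"angular": [3.44,-2.64,4.5],"claw": 1}])

```text
time: 1.15
tool_pos: [395.9, -97.9, 239.3]
orientation: [-2.083, -1.486, -0.752]
wrist_force: [0.8, -0.7, -1.0]
finger_gap: 1.001
grip_force: 0.0
```

Call:
move_arm(rows=[{"slide": [1.55,4.5,0],"angular": [3.44,-2.64,4.5],"claw": 1},{"slide": [1.55,4.1,0],"angular": [3.44,-2.64,4.5],"claw": 1},{"slide": [0,0,0],"angular": [0,0,0],"claw": 1}])

```text
time: 1.45
tool_pos: [426.7, -10.2, 237.8]
orientation: [-1.838, -1.591, -0.86]
wrist_force: [-0.8, -0.4, -0.0]
finger_gap: 1.001
grip_force: 0.0
```

```bash
python3 - <<'E'
from h import *
p,R=grasp([428.7,-2],[.149,.989]); todo(p,R,"B")
c=manip.read_camera("wrist");cv2.imwrite("pics/w1.png",c["img"])
s=manip.sense();print(s["joints"],s["time"])
E
```

```text
B slide cm [  0.02  -0.32 -21.89] rot deg [-0.2  -0.02 -0.36] rows>= 4.377240950358041
[-0.67 -0.25  1.77  0.82  2.   -0.31] 1.5
```

View pics/w1.png

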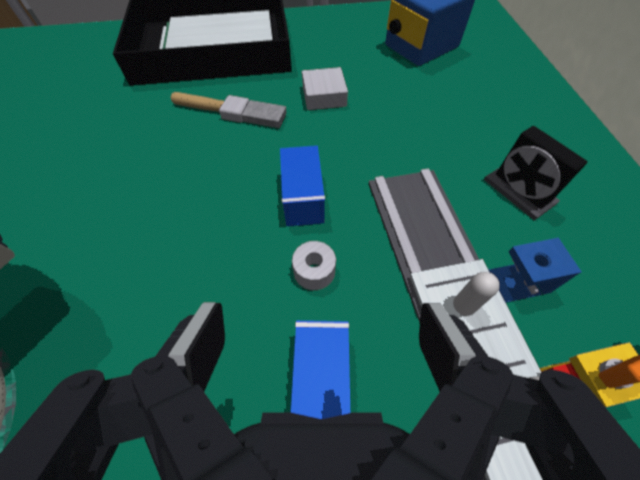

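Cup B is centred between the fingers, with its rim at (322,325). I'll descend and grip.

Call:
move_arm(rows=[{"slide": [0,-0.3,-5],"angular": [0,0,0],"claw": 1},{"slide": [0,0,-5],"angular": [0,0,0],"claw": 1},{"slide": [0,0,-5],"angular": [0,0,0],"claw": 1},{"slide": [0,0,-4],"angular": [0,0,0],"claw": 1},{"slide": [0,0,-2.9],"angular": [0,0,0],"claw": 1}])

```text
time: 2.0
tool_pos: [425.5, -17.1, 17.7]
orientation: [-1.848, -1.587, -0.859]
wrist_force: [0.4, -0.1, 0.7]
finger_gap: 0.997
grip_force: 0.0
```

Call:
move_arm(rows=[{"slide": [0,0,0],"claw": -1,"angular": [0,0,0]},{"slide": [0,0,0],"claw": -1,"angular": [0,0,0]},{"slide": [0,0,0],"claw": -1,"angular": [0,0,0]},{"slide": [0,0,0],"claw": -1,"angular": [0,0,0]},{"slide": [0,0,0],"claw": -1,"angular": [0,0,0]}])

```text
time: 2.5
tool_pos: [427.8, -17.5, 22.2]
orientation: [-1.847, -1.593, -0.863]
wrist_force: [0.4, -3.3, 4.0]
finger_gap: 0.606
grip_force: 34.2
```

Call:
move_arm(rows=[{"slide": [0,0,0],"claw": -1,"angular": [0,0,0]},{"slide": [0,0,0],"claw": -1,"angular": [0,0,0]},{"slide": [0,0,1],"claw": -1,"angular": [0,0,0]}])

```text
time: 2.8
tool_pos: [426.4, -16.6, 30.3]
orientation: [-1.846, -1.589, -0.86]
wrist_force: [-0.7, -0.5, -0.5]
finger_gap: 0.606
grip_force: 33.8
```

```bash
cat >> h.py <<'E'
def place(peg,m,h,a=40,up=67.5):  # m: mouth dir before turning (rack +-y)
    m=np.r_[m,0]/np.linalg.norm(m); a=np.radians(a); d=-np.sin(a)*m-np.cos(a)*np.array([0,0,1])
    return np.r_[peg,20+up+h]+11*d, mat(d,m)
E
python3 - <<'E'
from h import *
p,R=place([600.2,50.8],[-.064,.998],85); todo(p,R,"B over peg2")
E
```

```text
B over peg2 slide cm [17.43  6.03 13.38] rot deg [-90.01   3.83   9.59] rows>= 10.4790402563757
```

Call:
move_arm(rows=[{"slide": [0,0,4.5],"angular": [0,0,0],"claw": -1},{"slide": [0,0,4.5],"angular": [0,0,0],"claw": -1},{"slide": [0,0,4.4],"angular": [-8.2,0.35,0.9],"claw": -1},{"slide": [0,0.5,0],"angular": [-8.2,0.35,0.9],"claw": -1},{"slide": [1.0,0.5,0],"angular": [-8.2,0.35,0.9],"claw": -1}])

```text
time: 3.3
tool_pos: [437.1, -7.6, 167.7]
orientation: [-2.089, -1.917, -0.504]
wrist_force: [0.5, -0.0, -1.5]
finger_gap: 0.604
grip_force: 33.7
```

Call:
move_arm(rows=[{"slide": [1.5,0.6,0],"angular": [-8.2,0.35,0.9],"claw": -1},{"slide": [2,0.6,0],"angular": [-8.2,0.35,0.9],"claw": -1},{"slide": [2,0.6,0],"angular": [-8.2,0.35,0.9],"claw": -1},{"slide": [2,0.6,0],"angular": [-8.2,0.35,0.9],"claw": -1},{"slide": [2,0.6,0],"angular": [-8.2,0.35,0.9],"claw": -1}])

```text
time: 3.8
tool_pos: [532.6, 24.4, 166.5]
orientation: [2.046, 2.066, -0.248]
wrist_force: [0.9, -0.7, -1.5]
finger_gap: 0.604
grip_force: 33.7
```

Call:
move_arm(rows=[{"slide": [2,0.6,0],"angular": [-8.2,0.35,0.9],"claw": -1},{"slide": [2,0.6,0],"angular": [-8.1,0.35,0.9],"claw": -1},{"slide": [1.5,0.6,0],"angular": [0,0,0],"claw": -1},{"slide": [1.4,0.2,0],"angular": [0,0,0],"claw": -1},{"slide": [0,0,0],"angular": [0,0,0],"claw": -1}])

```text
time: 4.3
tool_pos: [601.2, 44.4, 163.7]
orientation: [1.85, 1.944, -0.518]
wrist_force: [-0.3, -0.4, -0.9]
finger_gap: 0.602
grip_force: 33.7
```

```bash
python3 - <<'E'
from h import *
p,R=place([600.2,50.8],[-.064,.998],85); todo(p,R,"B over peg2")
for n in("scene","top"):
    c=manip.read_camera(n);cv2.imwrite(f"pics/{n}2.png",c["img"])
a=cv2.imread("pics/scene2.png")[100:340,180:500];b=cv2.imread("pics/top2.png")[100:340,140:460]
cv2.imwrite("pics/p2.png",cv2.resize(np.hstack([a,b]),(800,300)))
s=manip.sense();print(s["joints"],s["time"])
E
```

```text
B over peg2 slide cm [-0.05 -0.06  0.03] rot deg [-8.14  0.11  0.61] rows>= 0.9472494807892373
[ 0.3   0.18  1.36 -0.55  1.72  0.2 ] 4.4
```

View pics/p2.png

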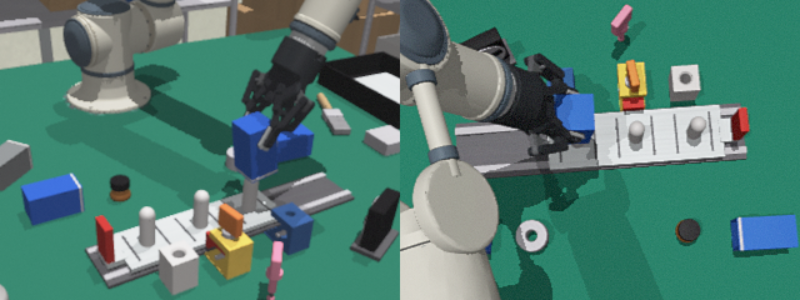

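The cup hangs over peg2, mouth nearly down, and needs one more 8° row. Then I'll lower it.

Call:
move_arm(rows=[{"slide": [0,0,0],"angular": [-8.1,0.1,0.6],"claw": -1},{"slide": [0,0,-2.5],"angular": [0,0,0],"claw": -1},{"slide": [0,0,-2.5],"angular": [0,0,0],"claw": -1},{"slide": [0,0,-2.0],"angular": [0,0,0],"claw": -1},{"slide": [0,0,-1.0],"angular": [0,0,0],"claw": -1}])

```text
time: 4.9
tool_pos: [598.9, 41.9, 85.3]
orientation: [1.752, 1.862, -0.643]
wrist_force: [-14.1, 2.5, 31.8]
finger_gap: 0.606
grip_force: 36.2
```

Call:
move_arm(rows=[{"slide": [0,0,-0.2],"angular": [0,0,0],"claw": -1},{"slide": [0,0,0],"angular": [0,0,0],"claw": -1}])

```text
time: 5.1
tool_pos: [600.4, 42.1, 85.4]
orientation: [1.753, 1.861, -0.637]
wrist_force: [-2.9, -1.2, 6.5]
finger_gap: 0.606
grip_force: 33.9
```

```bash
python3 - <<'E'
from h import *
p,R=place([600.2,50.8],[-.064,.998],0); todo(p,R,"B on peg2"); s=manip.sense();print(s["wrist_force"],s["ft_torque"])
c=manip.read_camera("scene");cv2.imwrite("pics/p3.png",cv2.resize(c["img"][160:340,220:460],None,fx=2.5,fy=2.5))
E
```

```text
B on peg2 slide cm [ 0.02  0.16 -0.64] rot deg [0.11 0.17 0.18] rows>= 0.12749795481040907
[-2.87 -1.23  6.48] [-0.58  0.82 -0.31]
```

View pics/p3.png

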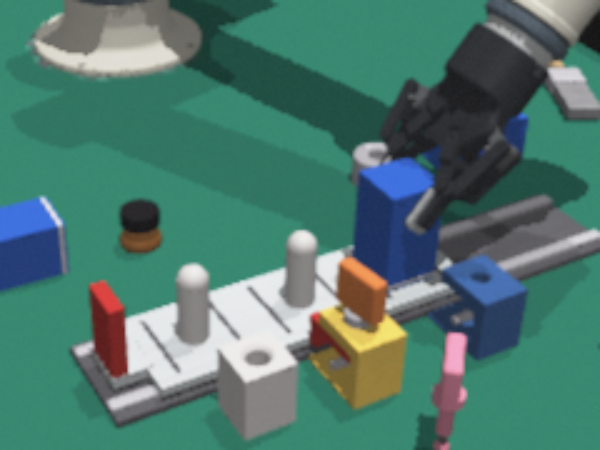

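Call:
move_arm(rows=[{"slide": [0,0,0],"angular": [0,0,0],"claw": 0.7},{"slide": [0,0,0],"angular": [0,0,0],"claw": 0.7},{"slide": [0,0,0],"angular": [0,0,0],"claw": 0.7},{"slide": [-0.1,1.3,1.5],"angular": [0,0,0],"claw": 0.7},{"slide": [-0.2,2.6,3.0],"angular": [0,0,0],"claw": 0.7}])

```text
time: 5.65
tool_pos: [596.2, 80.9, 124.7]
orientation: [1.753, 1.866, -0.645]
wrist_force: [0.2, 1.2, 0.2]
finger_gap: 0.851
grip_force: 0.0
```

Call:
move_arm(rows=[{"slide": [-0.2,2.6,3],"angular": [0,0,0],"claw": 1},{"slide": [-1,2.6,4],"angular": [0,0,0],"claw": 1},{"slide": [-3,0,4],"angular": [0,0,0],"claw": 1},{"slide": [-3,0,4],"angular": [0,0,0],"claw": 1},{"slide": [0,0,0],"angular": [0,0,0],"claw": 1}])

```text
time: 6.15
tool_pos: [524.6, 135.4, 285.3]
orientation: [1.754, 1.862, -0.621]
wrist_force: [0.9, 1.0, 0.2]
finger_gap: 1.001
grip_force: 0.0
```

```bash
python3 - <<'E'
from h import *
p,R=grasp([437,-259.5],[-.034,.999]); todo(p+[0,0,150],R,"C above")
c=manip.read_camera("top");cv2.imwrite("pics/top4.png",c["img"])
cv2.imwrite("pics/p4.png",c["img"][90:330,150:500])
for n,q in dict(C=[437,-259.5,52],peg2topcup=[600.2,50.8,115]).items(): print(n,proj(c,q)-[150,90])
E
```

```text
C above slide cm [ -8.72 -40.65 -11.64] rot deg [89.58  4.95 -0.82] rows>= 10.428708706462682
C [284.53 195.76]
peg2topcup [128.55 111.11]
```

View pics/p4.png

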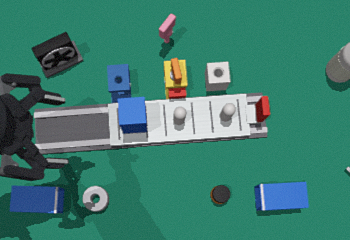

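Cup B sits on peg2 with its top at (131,115), and cup C is unmoved at (283,196). On to C.

Call:
move_arm(rows=[{"slide": [-0.8,-3.7,0],"angular": [8.14,0.45,-0.07],"claw": 1},{"slide": [-0.8,-3.7,0],"angular": [8.14,0.45,-0.07],"claw": 1},{"slide": [-0.8,-3.7,0],"angular": [8.14,0.45,-0.07],"claw": 1},{"slide": [-0.8,-3.7,0],"angular": [8.14,0.45,-0.07],"claw": 1},{"slide": [-0.8,-3.7,0],"angular": [8.14,0.45,-0.07],"claw": 1}])

```text
time: 6.7
tool_pos: [485.4, -51.6, 277.4]
orientation: [-2.152, -2.276, -0.028]
wrist_force: [1.1, -0.4, -0.8]
finger_gap: 1.004
grip_force: 0.0
```

Call:
move_arm(rows=[{"slide": [-0.8,-3.7,0],"angular": [8.14,0.45,-0.07],"claw": 1},{"slide": [-0.8,-3.7,0],"angular": [8.14,0.45,-0.07],"claw": 1},{"slide": [-0.8,-3.7,0],"angular": [8.14,0.45,-0.07],"claw": 1},{"slide": [-0.8,-3.7,0],"angular": [8.14,0.45,-0.07],"claw": 1},{"slide": [-0.8,-3.7,0],"angular": [8.14,0.45,-0.07],"claw": 1}])

```text
time: 7.2
tool_pos: [444.9, -238.1, 277.0]
orientation: [-1.75, -1.831, -0.672]
wrist_force: [0.9, 0.8, 0.0]
finger_gap: 1.004
grip_force: 0.0
```

Call:
move_arm(rows=[{"slide": [-0.7,-3.6,-2.6],"angular": [8.14,0.45,-0.07],"claw": 1},{"slide": [0,0,-4.5],"angular": [0,0,0],"claw": 1},{"slide": [0,0,-4.5],"angular": [0,0,0],"claw": 1},{"slide": [0,0,0],"angular": [0,0,0],"claw": 1}])

```text
time: 7.6
tool_pos: [436.6, -270.5, 152.8]
orientation: [-1.657, -1.72, -0.768]
wrist_force: [-0.1, 0.0, -0.3]
finger_gap: 0.996
grip_force: 0.0
```

```bash
python3 - <<'E'
from h import *
p,R=grasp([437,-259.5],[-.034,.999]); todo(p,R,"C")
c=manip.read_camera("wrist");cv2.imwrite("pics/w5.png",cv2.resize(c["img"],(400,300)))
print(proj(c,[437-.034*47.5,-259.5+47.5,52])/1.6,proj(c,[437+.034*47.5,-259.5-47.5,52])/1.6)
E
```

```text
C slide cm [  0.08  -0.06 -13.39] rot deg [-0.38 -0.65 -0.49] rows>= 2.6772002969306508
[202.16 178.42] [201.69 263.52]
```

View pics/w5.png

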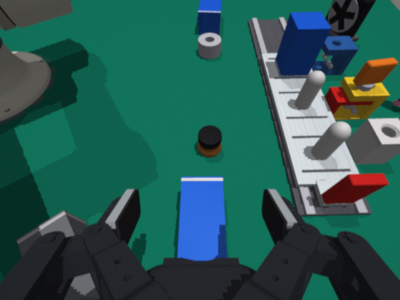

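The rim at (202,179) is where predicted, and the grey look-alike is clear of the fingers (x<340). Descend and grip.

Call:
move_arm(rows=[{"slide": [0.1,0,-4.5],"angular": [0,0,0],"claw": 1},{"slide": [0,0,-4.5],"angular": [0,0,0],"claw": 1},{"slide": [0,0,-3],"angular": [0,0,0],"claw": 1},{"slide": [0,0,-1.4],"angular": [0,0,0],"claw": 1},{"slide": [0,0,0],"angular": [0,0,0],"claw": -1}])

```text
time: 8.15
tool_pos: [440.1, -271.4, 28.2]
orientation: [-1.66, -1.738, -0.769]
wrist_force: [0.3, -0.6, -0.2]
finger_gap: 0.853
grip_force: 0.0
```

Call:
move_arm(rows=[{"slide": [0,0,0],"claw": -1,"angular": [0,0,0]},{"slide": [0,0,0],"claw": -1,"angular": [0,0,0]},{"slide": [0,0,0],"claw": -1,"angular": [0,0,0]},{"slide": [0,0,0],"claw": -1,"angular": [0,0,0]},{"slide": [0,0,0],"claw": -1,"angular": [0,0,0]}])

```text
time: 8.65
tool_pos: [440.8, -272.7, 30.5]
orientation: [-1.662, -1.743, -0.771]
wrist_force: [0.5, -2.8, 6.7]
finger_gap: 0.609
grip_force: 32.1
```

Call:
move_arm(rows=[{"slide": [0,0,0],"claw": -1,"angular": [0,0,0]},{"slide": [0,0,3],"claw": -1,"angular": [0,0,0]},{"slide": [0,0,4.5],"claw": -1,"angular": [0,0,0]},{"slide": [0,0,4.5],"claw": -1,"angular": [0,0,0]},{"slide": [0,0,4.5],"claw": -1,"angular": [0,0,0]}])

```text
time: 9.15
tool_pos: [439.6, -271.5, 195.2]
orientation: [-1.662, -1.74, -0.769]
wrist_force: [0.9, -0.7, -0.7]
finger_gap: 0.604
grip_force: 31.5
```

```bash
python3 - <<'E'
from h import *
p,R=place([606.5,-48.8],[-.064,.998],85); todo(p,R,"C over peg1")
E
```

```text
C over peg1 slide cm [16.74 21.57 -3.11] rot deg [-89.47  -4.88   0.8 ] rows>= 10.415434193378935
```

C was gripped about 11 mm high, because the descent was cut short. Peg order also matters: the gripper body would foul B on peg2 if C went on peg1. So C goes to peg0, and A later to peg1 with a steeper tool.

Call:
move_arm(rows=[{"slide": [1.57,1.15,0],"angular": [-8.13,-0.44,0.07],"claw": -1},{"slide": [1.57,1.15,0],"angular": [-8.13,-0.44,0.07],"claw": -1},{"slide": [1.57,1.15,0],"angular": [-8.13,-0.44,0.07],"claw": -1},{"slide": [1.57,1.15,0],"angular": [-8.13,-0.44,0.07],"claw": -1},{"slide": [1.57,1.15,0],"angular": [-8.13,-0.44,0.07],"claw": -1}])

```text
time: 9.65
tool_pos: [519.1, -214.1, 195.3]
orientation: [-2.088, -2.202, -0.165]
wrist_force: [0.4, 0.4, -1.1]
finger_gap: 0.603
grip_force: 31.5
```

Call:
move_arm(rows=[{"slide": [1.57,1.15,0],"angular": [-8.13,-0.44,0.07],"claw": -1},{"slide": [1.57,1.15,0],"angular": [-8.13,-0.44,0.07],"claw": -1},{"slide": [1.57,1.15,0],"angular": [-8.13,-0.44,0.07],"claw": -1},{"slide": [1.57,1.15,0],"angular": [-8.13,-0.44,0.07],"claw": -1},{"slide": [1.57,1.15,0],"angular": [-8.13,-0.44,0.07],"claw": -1}])

```text
time: 10.15
tool_pos: [597.7, -155.5, 195.7]
orientation: [1.839, 1.952, -0.52]
wrist_force: [0.4, -1.0, -2.0]
finger_gap: 0.605
grip_force: 31.5
```

Call:
move_arm(rows=[{"slide": [1.57,1.15,0],"angular": [-8.13,-0.44,0.07],"claw": -1},{"slide": [0,0,0],"angular": [0,0,0],"claw": -1}])

```text
time: 10.35
tool_pos: [613.1, -140.2, 189.4]
orientation: [1.746, 1.874, -0.638]
wrist_force: [-1.0, -0.1, -1.5]
finger_gap: 0.606
grip_force: 31.6
```

```bash
python3 - <<'E'
from h import *
p,R=place([611.8,-137.2],[-.064,.998],85,up=69.5); todo(p,R,"C over peg0")
ims=[]
for n in("scene","top"):
    c=manip.read_camera(n);cv2.imwrite(f"pics/{n}6.png",c["img"])
    s=manip.sense(); R0=Ro.from_rotvec(s["orientation"]).as_matrix(); g=s["tool_pos"]-11*R0[:,2]
    m=np.array([-.064,.998,0])
    C=g-11.5*m
    print(n,"pred cup top ctr",proj(c,C+[0,0,25]),"rim",proj(c,C-[0,0,69.5]),"peg0 top",proj(c,[612.5,-148.7,88]))
a=cv2.imread("pics/scene6.png")[130:330,180:420];b=cv2.imread("pics/top6.png")[100:300,260:500]
cv2.imwrite("pics/p6.png",cv2.resize(np.hstack([a,b]),(800,333)))
E
```

```text
C over peg0 slide cm [-0.09 -0.41 -2.33] rot deg [-0.07 -0.23 -0.28] rows>= 0.4668657195703025
scene pred cup top ctr [296.67 204.58] rim [297.56 248.84] peg0 top [296.75 266.84]
top pred cup top ctr [391.63 176.55] rim [382.53 191.5 ] peg0 top [379.34 197.37]
```

View pics/p6.png

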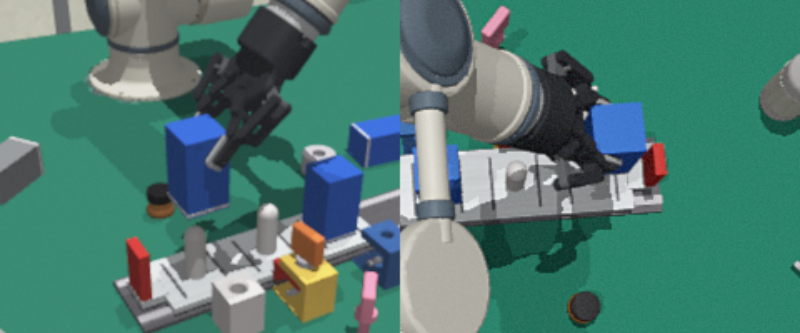

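The hanging cup C matches the prediction (top centre ≈(390,177)). I'll correct by (-0.1, -0.4) and lower gently.

Call:
move_arm(rows=[{"slide": [-0.1,-0.4,-2],"angular": [0,0,0],"claw": -1},{"slide": [0,0,-2.5],"angular": [0,0,0],"claw": -1},{"slide": [0,0,-2.5],"angular": [0,0,0],"claw": -1},{"slide": [0,0,-2],"angular": [0,0,0],"claw": -1},{"slide": [0,0,-0.7],"angular": [0,0,0],"claw": -1}])

```text
time: 10.95
tool_pos: [610.2, -150.3, 93.6]
orientation: [1.757, 1.867, -0.638]
wrist_force: [-0.4, 0.0, -0.4]
finger_gap: 0.605
grip_force: 31.5
```

Call:
move_arm(rows=[{"slide": [0,0,-0.3],"angular": [0,0,0],"claw": -1},{"slide": [0,0,-0.2],"angular": [0,0,0],"claw": -1}])

```text
time: 11.15
tool_pos: [611.9, -149.6, 91.6]
orientation: [1.755, 1.865, -0.634]
wrist_force: [-0.4, -0.0, -0.9]
finger_gap: 0.604
grip_force: 31.5
```

Call:
move_arm(rows=[{"slide": [0,0,-0.3],"angular": [0,0,0],"claw": -1},{"slide": [0,0,0],"angular": [0,0,0],"claw": -1}])

```text
time: 11.35
tool_pos: [611.7, -149.0, 87.9]
orientation: [1.754, 1.866, -0.635]
wrist_force: [-0.1, 0.2, -0.8]
finger_gap: 0.608
grip_force: 31.5
```

Call:
move_arm(rows=[{"slide": [0,0,-0.3],"angular": [0,0,0],"claw": -1},{"slide": [0,0,-0.2],"angular": [0,0,0],"claw": -1}])

```text
time: 11.55
tool_pos: [612.0, -149.3, 85.1]
orientation: [1.753, 1.863, -0.635]
wrist_force: [-5.3, 4.5, 13.7]
finger_gap: 0.601
grip_force: 33.0
```

Call:
move_arm(rows=[{"slide": [0,0,-0.2],"angular": [0,0,0],"claw": -1},{"slide": [0,0,0],"angular": [0,0,0],"claw": -1}])

```text
time: 11.75
tool_pos: [612.2, -149.7, 85.1]
orientation: [1.753, 1.861, -0.636]
wrist_force: [-5.9, 2.3, 13.6]
finger_gap: 0.604
grip_force: 32.9
```

Call:
move_arm(rows=[{"slide": [0,0,0],"angular": [0,0,0],"claw": 0.7},{"slide": [0,0,0],"angular": [0,0,0],"claw": 0.7},{"slide": [0,0,0],"angular": [0,0,0],"claw": 0.7},{"slide": [-0.1,1.3,1.5],"angular": [0,0,0],"claw": 0.7},{"slide": [-0.2,2.6,3.0],"angular": [0,0,0],"claw": 0.7}])

```text
time: 12.25
tool_pos: [606.4, -111.1, 122.0]
orientation: [1.756, 1.869, -0.644]
wrist_force: [0.9, 0.3, -0.0]
finger_gap: 0.849
grip_force: 0.0
```

Call:
move_arm(rows=[{"slide": [-0.2,2,3.5],"angular": [0,0,0],"claw": 1},{"slide": [-1,1,4.5],"angular": [0,0,0],"claw": 1},{"slide": [-3,0,4.5],"angular": [0,0,0],"claw": 1},{"slide": [-4,3,2],"angular": [0,0,0],"claw": 1},{"slide": [-4,4,0],"angular": [0,0,0],"claw": 1}])

```text
time: 12.75
tool_pos: [495.6, -17.1, 269.6]
orientation: [1.758, 1.861, -0.629]
wrist_force: [0.3, 0.6, 0.3]
finger_gap: 0.998
grip_force: 0.0
```

```bash
python3 - <<'E'
from h import *
p,R=grasp([437,244.5],[-.049,-.999],phi=65,g=30,z=28); todo(p+[0,0,150],R,"A above")
E
```

```text
A above slide cm [-5.76 28.16 -9.63] rot deg [-25.2    0.26  -6.21] rows>= 5.632427978256084
```

Call:
move_arm(rows=[{"slide": [-0.8,4,0],"angular": [-3.6,0,-0.9],"claw": 1},{"slide": [-0.8,4,0],"angular": [-3.6,0,-0.9],"claw": 1},{"slide": [-0.8,4,0],"angular": [-3.6,0,-0.9],"claw": 1},{"slide": [-0.8,4,0],"angular": [-3.6,0,-0.9],"claw": 1},{"slide": [-0.8,4,0],"angular": [-3.6,0,-0.9],"claw": 1}])

```text
time: 13.25
tool_pos: [455.6, 184.8, 265.4]
orientation: [1.623, 1.6, -0.907]
wrist_force: [0.3, -0.7, 1.0]
finger_gap: 0.999
grip_force: 0.0
```

Call:
move_arm(rows=[{"slide": [-0.8,4,0],"angular": [-3.6,0,-0.9],"claw": 1},{"slide": [-0.9,4.1,0],"angular": [-3.6,0,-0.9],"claw": 1},{"slide": [0,0,-3],"angular": [0,0,0],"claw": 1},{"slide": [0,0,-3],"angular": [0,0,0],"claw": 1},{"slide": [0,0,0],"angular": [0,0,0],"claw": 1}])

```text
time: 13.75
tool_pos: [438.5, 263.8, 200.5]
orientation: [1.558, 1.494, -1.012]
wrist_force: [0.3, -0.2, -0.5]
finger_gap: 1.002
grip_force: 0.0
```

```bash
python3 - <<'E'
from h import *
p,R=grasp([437,244.5],[-.049,-.999],phi=65,g=30,z=28); todo(p,R,"A")
print(manip.sense()["joints"])
m=np.array([-.049,-.999,0]);C=np.array([437,244.5,52])
ims=[]
for n in("wrist","top"):
    c=manip.read_camera(n); ims.append(c["img"]); print(n,[proj(c,C+s*47.5*m) for s in(1,-1)])
ims[1]=ims[1][90:330,140:460]
cv2.imwrite("pics/p7.png",np.hstack([cv2.resize(i,(400,300)) for i in ims]))
E
```

```text
A slide cm [ -0.05   0.07 -17.71] rot deg [ 0.42 -0.59 -0.03] rows>= 3.541990733136683
[ 0.85  0.5   1.16 -0.87  2.31  0.57]
wrist [array([321.94,  83.19]), array([322.31, -44.31])]
top [array([207.89, 289.88]), array([160.53, 288.17])]
```

View pics/p7.png

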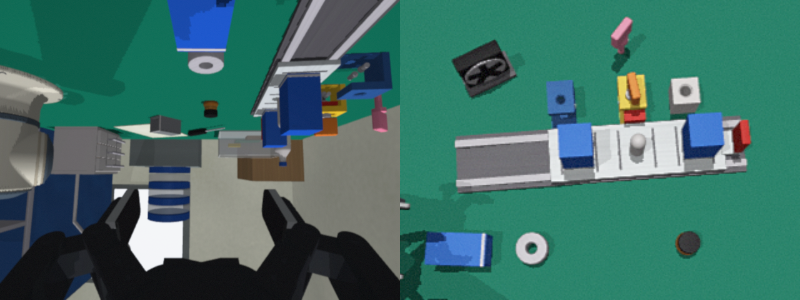

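Cups B and C are upright on peg2 and peg0. Cup A lies as predicted, with its mouth at wrist (322,83). Descend slowly.

Call:
move_arm(rows=[{"slide": [0,0.1,-4],"angular": [0,0,0],"claw": 1},{"slide": [0,0,-4],"angular": [0,0,0],"claw": 1},{"slide": [0,0,-3],"angular": [0,0,0],"claw": 1},{"slide": [0,0,-2],"angular": [0,0,0],"claw": 1},{"slide": [0,0,0],"angular": [0,0,0],"claw": 1}])

```text
time: 14.35
tool_pos: [439.0, 264.5, 74.6]
orientation: [1.565, 1.492, -1.005]
wrist_force: [0.1, -1.3, 0.5]
finger_gap: 1.005
grip_force: 0.0
```

```bash
python3 - <<'E'
from h import *
p,R=grasp([437,244.5],[-.049,-.999],phi=65,g=30,z=28); todo(p,R,"A")
E
```

```text
A slide cm [-0.1   0.   -5.12] rot deg [ 0.15 -0.27  0.07] rows>= 1.0247216929324856
```

Call:
move_arm(rows=[{"slide": [-0.1,0,-2],"angular": [0,0,0],"claw": 1},{"slide": [0,0,-1.7],"angular": [0,0,0],"claw": 1},{"slide": [0,0,-1.4],"angular": [0,0,0],"claw": 1},{"slide": [0,0,0],"angular": [0,0,0],"claw": 1}])

```text
time: 14.75
tool_pos: [437.5, 264.4, 22.2]
orientation: [1.563, 1.493, -1.006]
wrist_force: [-0.4, -0.2, 0.3]
finger_gap: 1.002
grip_force: 0.0
```

Call:
move_arm(rows=[{"slide": [0,0,0],"angular": [0,0,0],"claw": -1},{"slide": [0,0,0],"claw": -1,"angular": [0,0,0]},{"slide": [0,0,0],"claw": -1,"angular": [0,0,0]},{"slide": [0,0,0],"claw": -1,"angular": [0,0,0]},{"slide": [0,0,0],"claw": -1,"angular": [0,0,0]}])

```text
time: 15.25
tool_pos: [438.5, 265.5, 25.4]
orientation: [1.567, 1.492, -1.0]
wrist_force: [1.3, 1.9, 3.8]
finger_gap: 0.607
grip_force: 34.9
```

Call:
move_arm(rows=[{"slide": [0,0,0],"claw": -1,"angular": [0,0,0]},{"slide": [0,0,0],"claw": -1,"angular": [0,0,0]},{"slide": [0,0,1],"claw": -1,"angular": [0,0,0]},{"slide": [0,0,3],"claw": -1,"angular": [0,0,0]},{"slide": [0,0,4],"claw": -1,"angular": [0,0,0]}])

```text
time: 15.75
tool_pos: [437.3, 264.1, 103.2]
orientation: [1.562, 1.493, -1.008]
wrist_force: [0.9, -0.1, -0.8]
finger_gap: 0.603
grip_force: 34.5
```

Call:
move_arm(rows=[{"slide": [0,0,4],"claw": -1,"angular": [0,0,0]},{"slide": [0,0,4],"claw": -1,"angular": [0,0,0]},{"slide": [0,0,4],"claw": -1,"angular": [0,0,0]},{"slide": [0,0,0],"claw": -1,"angular": [0,0,0]}])

```text
time: 16.15
tool_pos: [438.6, 265.6, 230.8]
orientation: [1.575, 1.492, -0.991]
wrist_force: [0.6, 0.6, -0.5]
finger_gap: 0.608
grip_force: 34.6
```

```bash
python3 - <<'E'
from h import *
p,R=place([606.5,-48.8],[.064,-.998],85,a=25,up=77.5); todo(p,R,"A over peg1")
E
```

```text
A over peg1 slide cm [ 16.76 -30.98  -5.82] rot deg [89.65  0.79  5.41] rows>= 10.436213869254482
```

Call:
move_arm(rows=[{"slide": [1.52,-2.82,0],"angular": [8.15,0.07,0.49],"claw": -1},{"slide": [1.52,-2.82,0],"angular": [8.15,0.07,0.49],"claw": -1},{"slide": [1.52,-2.82,0],"angular": [8.15,0.07,0.49],"claw": -1},{"slide": [1.52,-2.82,0],"angular": [8.15,0.07,0.49],"claw": -1},{"slide": [1.52,-2.82,0],"angular": [8.15,0.07,0.49],"claw": -1}])

```text
time: 16.65
tool_pos: [514.3, 123.6, 224.3]
orientation: [1.987, 2.012, -0.448]
wrist_force: [1.2, -0.0, -1.9]
finger_gap: 0.606
grip_force: 34.5
```

Call:
move_arm(rows=[{"slide": [1.52,-2.82,0],"angular": [8.15,0.07,0.49],"claw": -1},{"slide": [1.52,-2.82,0],"angular": [8.15,0.07,0.49],"claw": -1},{"slide": [1.52,-2.82,0],"angular": [8.15,0.07,0.49],"claw": -1},{"slide": [1.52,-2.82,0],"angular": [8.15,0.07,0.49],"claw": -1},{"slide": [1.52,-2.82,0],"angular": [8.15,0.07,0.49],"claw": -1}])

```text
time: 17.15
tool_pos: [590.3, -18.2, 225.2]
orientation: [-1.995, -2.121, -0.289]
wrist_force: [1.4, 0.9, -1.6]
finger_gap: 0.608
grip_force: 34.5
```

Call:
move_arm(rows=[{"slide": [1.52,-2.8,0],"angular": [8.15,0.07,0.49],"claw": -1},{"slide": [0,0,-2],"angular": [0,0,0],"claw": -1},{"slide": [0,0,0],"angular": [0,0,0],"claw": -1}])

```text
time: 17.45
tool_pos: [604.0, -47.2, 198.6]
orientation: [-1.909, -2.037, -0.41]
wrist_force: [-0.1, 1.1, -1.4]
finger_gap: 0.601
grip_force: 34.4
```

```bash
python3 - <<'E'
from h import *
p,R=place([606.5,-48.8],[.064,-.998],85,a=25,up=77.5); todo(p,R,"A over peg1")
ims=[]
for n in("scene","top"):
    c=manip.read_camera(n);ims.append(c["img"])
    s=manip.sense(); R0=Ro.from_rotvec(s["orientation"]).as_matrix(); g=s["tool_pos"]-11*R0[:,2]
    print(n,"pred cup top ctr",proj(c,g+[0,0,17.5]),"rim",proj(c,g-[0,0,77.5]))
cv2.imwrite("pics/p8.png",cv2.resize(np.hstack([ims[0][110:330,180:444],ims[1][80:300,200:464]]),(800,333)))
E
```

```text
A over peg1 slide cm [ 0.22  0.3  -2.61] rot deg [ 0.27 -0.46 -0.14] rows>= 0.5211015010943197
scene pred cup top ctr [342.7  190.63] rim [340.88 233.9 ]
top pred cup top ctr [333.34 180.5 ] rim [330.67 195.22]
```

View pics/p8.png

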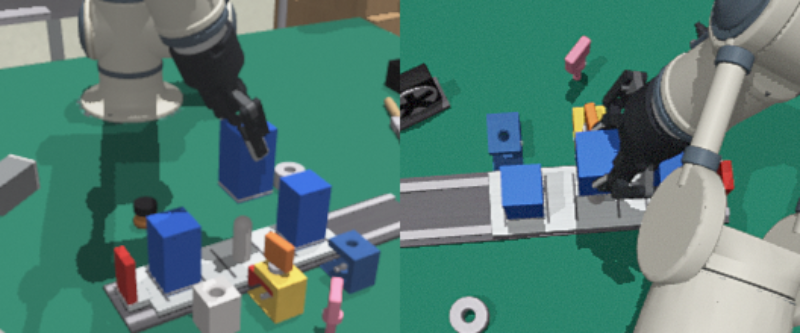

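Call:
move_arm(rows=[{"slide": [0.2,0.3,-2.5],"angular": [0,0,0],"claw": -1},{"slide": [0,0,-2.5],"angular": [0,0,0],"claw": -1},{"slide": [0,0,-2.5],"angular": [0,0,0],"claw": -1},{"slide": [0,0,-1.5],"angular": [0,0,0],"claw": -1},{"slide": [0,0,-0.5],"angular": [0,0,0],"claw": -1}])

```text
time: 18.05
tool_pos: [606.8, -40.2, 109.0]
orientation: [-1.904, -2.05, -0.415]
wrist_force: [-1.0, -0.1, -1.0]
finger_gap: 0.605
grip_force: 34.5
```

Call:
move_arm(rows=[{"slide": [0,0,-0.3],"angular": [0,0,0],"claw": -1},{"slide": [0,0,-0.3],"angular": [0,0,0],"claw": -1}])

```text
time: 18.25
tool_pos: [608.1, -41.7, 105.3]
orientation: [-1.908, -2.051, -0.418]
wrist_force: [-0.4, 0.5, -0.5]
finger_gap: 0.607
grip_force: 34.5
```

```bash
python3 - <<'E'
from h import *
p,R=place([606.5,-48.8],[.064,-.998],0,a=25,up=77.5); todo(p,R,"A on peg1");print(manip.sense()["wrist_force"])
E
```

```text
A on peg1 slide cm [-0.19 -0.25 -1.78] rot deg [ 0.48  0.25 -0.44] rows>= 0.35502915357818976
[-0.35  0.53 -0.48]
```

Call:
move_arm(rows=[{"slide": [-0.1,-0.2,-0.4],"angular": [0,0,0],"claw": -1},{"slide": [0,0,-0.4],"angular": [0,0,0],"claw": -1},{"slide": [0,0,-0.3],"angular": [0,0,0],"claw": -1}])

```text
time: 18.55
tool_pos: [606.4, -44.2, 92.5]
orientation: [-1.908, -2.049, -0.417]
wrist_force: [-1.0, 0.2, -1.5]
finger_gap: 0.603
grip_force: 34.5
```

Call:
move_arm(rows=[{"slide": [0,0,-0.2],"angular": [0,0,0],"claw": -1},{"slide": [0,0,-0.2],"angular": [0,0,0],"claw": -1}])

```text
time: 18.75
tool_pos: [606.4, -44.0, 88.4]
orientation: [-1.907, -2.048, -0.416]
wrist_force: [0.3, 0.7, -1.2]
finger_gap: 0.604
grip_force: 34.5
```

Call:
move_arm(rows=[{"slide": [0,0,-0.3],"angular": [0,0,0],"claw": -1},{"slide": [0,0,0],"angular": [0,0,0],"claw": -1}])

```text
time: 18.95
tool_pos: [606.5, -43.9, 87.7]
orientation: [-1.906, -2.05, -0.418]
wrist_force: [-3.5, -0.3, 7.0]
finger_gap: 0.606
grip_force: 35.3
```

Call:
move_arm(rows=[{"slide": [0,0,-0.2],"angular": [0,0,0],"claw": -1},{"slide": [0,0,0],"angular": [0,0,0],"claw": -1}])

```text
time: 19.15
tool_pos: [606.5, -44.0, 87.6]
orientation: [-1.906, -2.051, -0.419]
wrist_force: [-6.1, -2.0, 14.1]
finger_gap: 0.605
grip_force: 36.1
```

Call:
move_arm(rows=[{"slide": [0,0,0.1],"angular": [0,0,0],"claw": 0.45},{"slide": [0,0,0],"angular": [0,0,0],"claw": 0.45},{"slide": [0,0,0],"angular": [0,0,0],"claw": 0.45},{"slide": [0,-0.8,1.8],"angular": [0,0,0],"claw": 0.45},{"slide": [0.1,-1.3,2.8],"angular": [0,0,0],"claw": 0.45}])

```text
time: 19.65
tool_pos: [606.1, -64.0, 128.0]
orientation: [-1.904, -2.045, -0.412]
wrist_force: [-0.2, -0.3, 0.1]
finger_gap: 0.726
grip_force: 0.0
```

Call:
move_arm(rows=[{"slide": [0,-1.5,4],"angular": [0,0,0],"claw": 0.45},{"slide": [0,-1,4.5],"angular": [0,0,0],"claw": 0.45},{"slide": [0,-3,4.5],"angular": [0,0,0],"claw": 0.45},{"slide": [0,-4.5,0],"angular": [0,0,0],"claw": 0.45},{"slide": [0,-4.5,0],"angular": [0,0,0],"claw": 0.45}])

```text
time: 20.15
tool_pos: [607.9, -208.6, 259.6]
orientation: [-1.907, -2.054, -0.418]
wrist_force: [1.4, 0.0, -0.7]
finger_gap: 0.724
grip_force: 0.0
```

Call:
move_arm(rows=[{"slide": [0,-4.5,0],"angular": [0,0,0],"claw": 0.45},{"slide": [0,-4.5,0],"angular": [0,0,0],"claw": 0.45},{"slide": [0,-4.5,0],"angular": [0,0,0],"claw": 0.45},{"slide": [0,0,0],"angular": [0,0,0],"claw": 0.45}])

```text
time: 20.55
tool_pos: [606.3, -348.7, 251.0]
orientation: [-1.912, -2.037, -0.415]
wrist_force: [1.0, 0.5, -1.6]
finger_gap: 0.724
grip_force: 0.0
```

```bash
python3 - <<'E'
from h import *
ims=[]
for n in("scene","top"):
    c=manip.read_camera(n);ims.append(c["img"]);cv2.imwrite(f"pics/{n}9.png",c["img"])
    print(n,"lug_load",proj(c,[690.4,-43.1,58]),"handle top",proj(c,[690.4,-43.1,104]))
cv2.imwrite("pics/p9.png",cv2.resize(np.hstack([ims[0][150:350,200:440],ims[1][90:290,220:460]]),(800,333)))
E
```

```text
scene lug_load [363.04 287.78] handle top [364.58 268.54]
top lug_load [325.33 165.36] handle top [326.14 157.82]
```

View pics/p9.png

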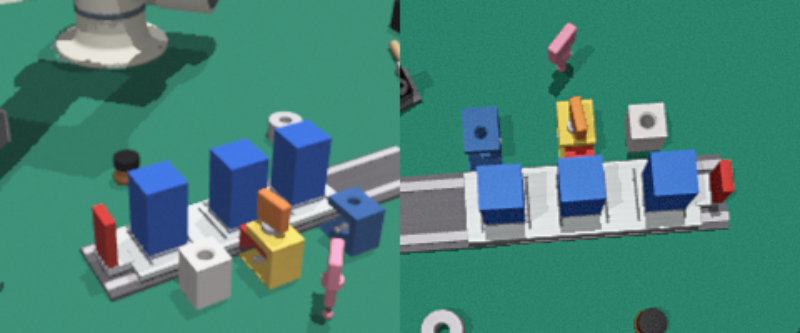

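All three cups sit on their pegs and the pin's top is at the predicted place, (326,159). Now the pin.

```bash
python3 - <<'E'
from h import *
todo([690.4,-43.5,77+120],mat([0,0,-1],[.985,.165]),"above pin")
E
```

```text
above pin slide cm [ 8.31 30.05 -5.74] rot deg [-21.3   16.7  -83.03] rows>= 9.665972503716207
```

Call:
move_arm(rows=[{"slide": [0.83,3,0],"angular": [-2.13,1.67,-8.3],"claw": 0.45},{"slide": [0.83,3,0],"angular": [-2.13,1.67,-8.3],"claw": 0.45},{"slide": [0.83,3,0],"angular": [-2.13,1.67,-8.3],"claw": 0.45},{"slide": [0.83,3,0],"angular": [-2.13,1.67,-8.3],"claw": 0.45},{"slide": [0.83,3,0],"angular": [-2.13,1.67,-8.3],"claw": 0.45}], grip_force=80)

```text
time: 21.15
tool_pos: [648.7, -189.6, 258.8]
orientation: [-2.668, -1.296, -0.237]
wrist_force: [0.7, 0.5, 1.4]
finger_gap: 0.726
grip_force: 0.0
```

Call:
move_arm(rows=[{"slide": [0.83,3,0],"angular": [-2.13,1.67,-8.3],"claw": 0.2},{"slide": [0.83,3,0],"angular": [-2.13,1.67,-8.3],"claw": 0},{"slide": [0.83,3,0],"angular": [-2.13,1.67,-8.3],"claw": 0},{"slide": [0.83,3,0],"angular": [-2.13,1.67,-8.3],"claw": 0},{"slide": [0.84,3,0],"angular": [-2.13,1.67,-8.3],"claw": 0}])

```text
time: 21.65
tool_pos: [689.8, -39.3, 259.2]
orientation: [-3.126, -0.295, -0.007]
wrist_force: [0.0, 0.4, 0.1]
finger_gap: 0.494
grip_force: 0.0
```

Call:
move_arm(rows=[{"slide": [0,0,-2.5],"angular": [0,0,0],"claw": 0},{"slide": [0,0,-2.5],"angular": [0,0,0],"claw": 0},{"slide": [0,0,0],"angular": [0,0,0],"claw": 0}])

```text
time: 21.95
tool_pos: [688.6, -40.1, 203.2]
orientation: [-3.121, -0.305, 0.006]
wrist_force: [-1.0, -0.6, -1.0]
finger_gap: 0.5
grip_force: 0.0
```

```bash
python3 - <<'E'
from h import *
todo([690.4,-43.5,77],mat([0,0,-1],[.985,.165]),"pin")
c=manip.read_camera("wrist");cv2.imwrite("pics/w10.png",cv2.resize(c["img"],(480,360)))
h=np.array([.985,.165,0])*22;q=np.array([690.4,-43.1,104])
print([proj(c,q+s*h)*.75 for s in(-1,0,1)], manip.sense()["joints"])
E
```

```text
pin slide cm [  0.18  -0.34 -12.62] rot deg [-0.3  -0.24 -1.65] rows>= 2.524141012260204
[array([244.1 , 201.09]), array([244.83, 180.23]), array([245.61, 158.15])] [-0.11  0.34  1.01  0.    1.8   1.27]
```

View pics/w10.png

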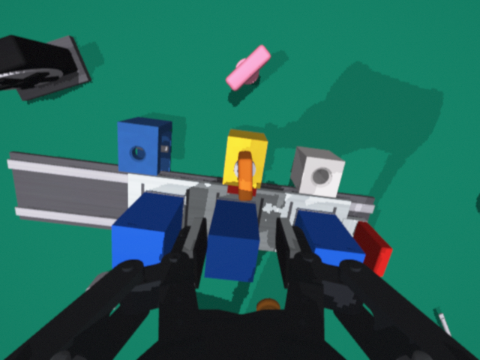

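The handle is at (245,175), in line with the jaws. Descend and grip.

Call:
move_arm(rows=[{"slide": [0.2,-0.3,-4],"angular": [0,0,-1.6],"claw": 0},{"slide": [0,0,-4],"angular": [0,0,0],"claw": 0},{"slide": [0,0,-3],"angular": [0,0,0],"claw": 0},{"slide": [0,0,-1.5],"angular": [0,0,0],"claw": 0},{"slide": [0,0,0],"angular": [0,0,0],"claw": 0}])

```text
time: 22.5
tool_pos: [691.6, -45.4, 81.1]
orientation: [-3.127, -0.257, -0.0]
wrist_force: [0.0, -0.2, -0.3]
finger_gap: 0.495
grip_force: 0.0
```

Call:
move_arm(rows=[{"slide": [0,0,0],"angular": [0,0,0],"claw": -1},{"slide": [0,0,0],"angular": [0,0,0],"claw": -1},{"slide": [0,0,0],"angular": [0,0,0],"claw": -1},{"slide": [0,0,0],"angular": [0,0,0],"claw": -1},{"slide": [0,0,0],"angular": [0,0,0],"claw": -1}])

```text
time: 23.0
tool_pos: [693.7, -44.2, 86.0]
orientation: [-3.126, -0.258, -0.012]
wrist_force: [-2.1, 4.3, 6.1]
finger_gap: 0.147
grip_force: 78.2
```

```bash
python3 - <<'E'
from h import *
todo([690.4,-43.5,77],mat([0,0,-1],[.985,.165]),"pin")
s=manip.sense();print(s["tool_pos"],s["wrist_force"],s["ft_torque"],s["finger_gap"],s["grip_force"])
E
```

```text
pin slide cm [-0.33  0.07 -0.9 ] rot deg [-0.34  0.39  0.06] rows>= 0.17931946119976233
[693.74 -44.17  85.97] [-2.12  4.35  6.05] [ 1.04  0.33 -0.04] 0.1470734514670098 78.15290808677673
```

Call:
move_arm(rows=[{"slide": [0,0,0.5],"angular": [0,0,0],"claw": -1},{"slide": [0,0,0.5],"angular": [0,0,0],"claw": -1},{"slide": [0,0,0.7],"angular": [0,0,0],"claw": -1},{"slide": [0,0,1],"angular": [0,0,0],"claw": -1},{"slide": [0,0,1],"angular": [0,0,0],"claw": -1}])

```text
time: 23.5
tool_pos: [692.6, -45.3, 119.4]
orientation: [-3.127, -0.257, -0.004]
wrist_force: [1.6, 2.2, -2.9]
finger_gap: 0.148
grip_force: 80.1
```

Call:
move_arm(rows=[{"slide": [0,0,1.2],"angular": [0,0,0],"claw": -1},{"slide": [0,0,1.5],"angular": [0,0,0],"claw": -1},{"slide": [0,0,1.2],"angular": [0,0,0],"claw": -1},{"slide": [0,0,1],"angular": [0,0,0],"claw": -1},{"slide": [0,0,0],"angular": [0,0,0],"claw": -1}])

```text
time: 24.0
tool_pos: [693.3, -46.2, 171.4]
orientation: [-3.129, -0.256, -0.01]
wrist_force: [0.1, -0.1, -1.2]
finger_gap: 0.147
grip_force: 80.6
```

```bash
python3 - <<'E'
from h import *
s=manip.sense();print(s["tool_pos"],np.asarray(s["orientation"]),s["wrist_force"],s["finger_gap"],s["grip_force"])
ims=[]
for n in("scene","top"):
    c=manip.read_camera(n);ims.append(c["img"]);cv2.imwrite(f"pics/{n}11.png",c["img"])
cv2.imwrite("pics/p11.png",cv2.resize(np.hstack([ims[0][190:350,250:442],ims[1][90:250,240:432]]),(800,333)))
E
```

```text
[693.28 -46.17 171.37] [-3.13 -0.26 -0.01] [ 0.05 -0.1  -1.22] 0.14733533698667245 80.62150239944458
```

View pics/p11.png

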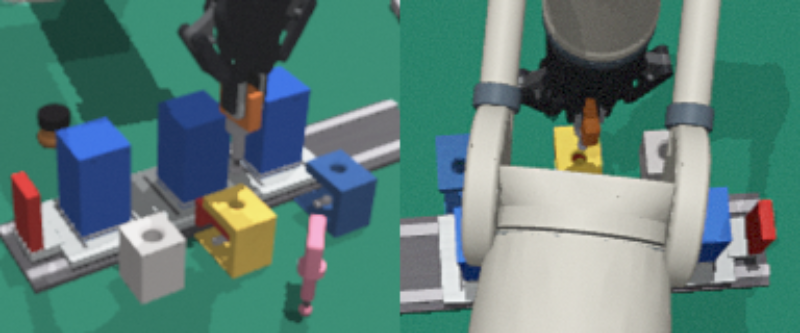

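The pin is out and hangs upright in the jaws, and the yellow hole is empty. Carry it 90 mm along rack -y to the stand.

Call:
move_arm(rows=[{"slide": [0.12,-1.8,0],"angular": [0,0,0],"claw": -1},{"slide": [0.12,-1.8,0],"angular": [0,0,0],"claw": -1},{"slide": [0.12,-1.8,0],"angular": [0,0,0],"claw": -1},{"slide": [0.12,-1.8,0],"angular": [0,0,0],"claw": -1},{"slide": [0.1,-1.75,0],"angular": [0,0,0],"claw": -1}])

```text
time: 24.6
tool_pos: [698.2, -137.5, 167.8]
orientation: [-3.127, -0.255, -0.003]
wrist_force: [-0.2, 1.2, -1.1]
finger_gap: 0.146
grip_force: 80.6
```

Call:
move_arm(rows=[{"slide": [0,0,0],"angular": [0,0,0],"claw": -1},{"slide": [0,0,-1],"angular": [0,0,0],"claw": -1},{"slide": [0,0,-1],"angular": [0,0,0],"claw": -1}])

```text
time: 24.9
tool_pos: [698.4, -134.6, 147.6]
orientation: [-3.127, -0.257, -0.005]
wrist_force: [-0.1, -0.3, -1.0]
finger_gap: 0.149
grip_force: 80.7
```

```bash
python3 - <<'E'
from h import *
s=manip.sense();print(s["tool_pos"],s["wrist_force"])
ims=[]
for n,(x,y) in (("scene",(270,200)),("wrist",(200,60))):
    c=manip.read_camera(n);cv2.imwrite(f"pics/{n}12.png",c["img"])
    ims.append(cv2.resize(c["img"][y:y+120,x:x+144] if n=="scene" else c["img"][y:y+300,x:x+360],(400,333)))
cv2.imwrite("pics/p12.png",np.hstack(ims))
E
```

```text
[ 698.45 -134.64  147.6 ] [-0.11 -0.28 -1.01]
```

View pics/p12.png

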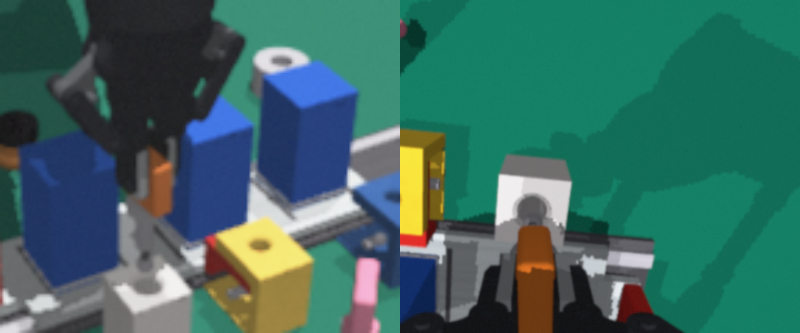

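The pin's tip stands over the stand hole (scene (147,262), hole (152,285)). That uses up my picture viewing, so from here I work by numbers and force feedback.

Call:
move_arm(rows=[{"slide": [0.1,0.1,-0.5],"angular": [0,0,0],"claw": -1},{"slide": [0,0,-0.5],"angular": [0,0,0],"claw": -1},{"slide": [0,0,-0.4],"angular": [0,0,0],"claw": -1},{"slide": [0,0,0],"angular": [0,0,0],"claw": -1}])

```text
time: 25.4
tool_pos: [699.0, -133.9, 133.1]
orientation: [-3.127, -0.257, -0.002]
wrist_force: [-0.7, -0.1, 0.2]
finger_gap: 0.141
grip_force: 80.6
```

Call:
move_arm(rows=[{"slide": [0,0,-0.5],"angular": [0,0,0],"claw": -1},{"slide": [0,0,-0.5],"angular": [0,0,0],"claw": -1},{"slide": [0,0,0],"angular": [0,0,0],"claw": -1}])

```text
time: 25.7
tool_pos: [698.9, -134.1, 122.9]
orientation: [-3.127, -0.256, -0.001]
wrist_force: [-0.7, 0.6, -1.6]
finger_gap: 0.149
grip_force: 80.6
```

Call:
move_arm(rows=[{"slide": [0,0,-1],"angular": [0,0,0],"claw": -1},{"slide": [0,0,-1],"angular": [0,0,0],"claw": -1},{"slide": [0,0,-0.8],"angular": [0,0,0],"claw": -1},{"slide": [0,0,0],"angular": [0,0,0],"claw": -1}])

```text
time: 26.1
tool_pos: [698.2, -133.9, 93.3]
orientation: [-3.126, -0.256, 0.002]
wrist_force: [-0.4, -0.1, -1.1]
finger_gap: 0.145
grip_force: 80.6
```

Call:
move_arm(rows=[{"slide": [0,0,-0.4],"angular": [0,0,0],"claw": -1},{"slide": [0,0,-0.3],"angular": [0,0,0],"claw": -1},{"slide": [0,0,0],"angular": [0,0,0],"claw": -1}])

```text
time: 26.4
tool_pos: [699.2, -134.1, 88.8]
orientation: [-3.127, -0.257, -0.003]
wrist_force: [0.8, 0.7, -0.4]
finger_gap: 0.146
grip_force: 80.6
```

Call:
move_arm(rows=[{"slide": [0,0,-0.2],"angular": [0,0,0],"claw": -1},{"slide": [0,0,0],"angular": [0,0,0],"claw": 0},{"slide": [0,0,0],"angular": [0,0,0],"claw": 0},{"slide": [0,0,0],"angular": [0,0,0],"claw": 0},{"slide": [0,0,0],"angular": [0,0,0],"claw": 0}], grip_force=60)

```text
time: 26.9
tool_pos: [699.4, -134.2, 87.4]
orientation: [-3.127, -0.257, -0.005]
wrist_force: [0.6, 0.4, -0.5]
finger_gap: 0.501
grip_force: 0.0
```

Call:
move_arm(rows=[{"slide": [0,0,2],"angular": [0,0,0],"claw": 0},{"slide": [0,0,4],"angular": [0,0,0],"claw": 0},{"slide": [0,0,4],"angular": [0,0,0],"claw": 0},{"slide": [0,0,4],"angular": [0,0,0],"claw": 0},{"slide": [0,0,0],"angular": [0,0,0],"claw": 0}])

```text
time: 27.4
tool_pos: [701.0, -134.6, 236.6]
orientation: [3.131, 0.257, 0.024]
wrist_force: [0.2, 0.5, 1.0]
finger_gap: 0.498
grip_force: 0.0
```

```bash
python3 - <<'E'
from h import *
todo([616.6,-212.6,63+80],mat([0,0,-1],[-.0644,.998]),"fin above")
c=manip.read_camera("top")
def cen(lo,hi,box):
    x,y,w,h=box; I=cv2.cvtColor(c["img"],cv2.COLOR_BGR2HSV)[y:y+h,x:x+w]
    m=cv2.inRange(I,lo,hi); yy,xx=np.nonzero(m); return np.array([xx.mean()+x,yy.mean()+y]),m.sum()//255,(xx.min()+x,xx.max()+x,yy.min()+y,yy.max()+y)
for n,lo,hi,b in(("orange",(7,130,120),(18,255,255),(330,110,80,90)),("red",(0,150,80),(5,255,255),(395,170,40,60)),("red2",(172,150,80),(180,255,255),(395,170,40,60))):
    try: print(n,cen(lo,hi,b))
    except Exception as e: print(n,e)
print("pred pin in stand handle top",proj(c,[696.2,-132.9,104]),"pred fin top",proj(c,[616.6,-212.6,86]))
E
```

```text
fin above slide cm [-8.44 -7.8  -9.36] rot deg [-0.67  0.67 84.31] rows>= 9.814573390545526
orange zero-size array to reduction operation minimum which has no identity
red zero-size array to reduction operation minimum which has no identity
red2 zero-size array to reduction operation minimum which has no identity
pred pin in stand handle top [371.12 154.6 ] pred fin top [410.89 195.29]<stdin>:6: RuntimeWarning: Mean of empty slice.
  ret = ret.dtype.type(ret / rcount)
```

Call:
move_arm(rows=[{"slide": [-0.84,-0.78,0],"angular": [0,0,8.4],"claw": 0.6},{"slide": [-0.84,-0.78,0],"angular": [0,0,8.4],"claw": 0.6},{"slide": [-0.84,-0.78,0],"angular": [0,0,8.4],"claw": 0.6},{"slide": [-0.84,-0.78,0],"angular": [0,0,8.4],"claw": 0.6},{"slide": [-0.84,-0.78,0],"angular": [0,0,8.4],"claw": 0.6}])

```text
time: 27.95
tool_pos: [656.6, -173.3, 225.2]
orientation: [-2.821, -1.368, 0.002]
wrist_force: [-0.7, -0.2, 0.6]
finger_gap: 0.802
grip_force: 0.0
```

Call:
move_arm(rows=[{"slide": [-0.84,-0.78,0],"angular": [0,0,8.4],"claw": 0.6},{"slide": [-0.84,-0.78,0],"angular": [0,0,8.4],"claw": 0.6},{"slide": [-0.84,-0.78,0],"angular": [0,0,8.4],"claw": 0.6},{"slide": [-0.84,-0.78,0],"angular": [0,0,8.4],"claw": 0.6},{"slide": [-0.84,-0.78,0],"angular": [-0.6,0.6,8.4],"claw": 0.6}])

```text
time: 28.45
tool_pos: [614.4, -212.6, 225.4]
orientation: [-2.144, -2.287, 0.026]
wrist_force: [0.5, -0.6, -0.1]
finger_gap: 0.803
grip_force: 0.0
```

```bash
cat >> h.py <<'E'
def blobs(c,col,amin=25):
    I=cv2.cvtColor(c["img"],cv2.COLOR_BGR2HSV)
    if col=="red": m=cv2.inRange(I,(0,140,60),(5,255,255))|cv2.inRange(I,(174,140,60),(180,255,255))
    if col=="orange": m=cv2.inRange(I,(8,140,90),(17,255,255))
    n,l,st,ce=cv2.connectedComponentsWithStats(m)
    return [(st[i].tolist(),ce[i].round(1).tolist()) for i in range(1,n) if st[i][4]>=amin]
E
python3 - <<'E'
from h import *
todo([616.6,-212.6,63],mat([0,0,-1],[-.0644,.998]),"fin")
for n in("top","scene","wrist"):
    c=manip.read_camera(n); cv2.imwrite(f"pics/{n}13.png",c["img"])
    for k in("red","orange"): print(n,k,blobs(c,k))
    print(" pred stand pin top",proj(c,[696.2,-132.9,104]),"handle mid",proj(c,[696.2,-132.9,85]),"fin top",proj(c,[616.6,-212.6,86]),"fin mid",proj(c,[616.6,-212.6,53]))
E
```

```text
fin slide cm [  0.22   0.   -16.24] rot deg [ 0.46 -0.91 -0.  ] rows>= 3.2479044034607667
top red [([319, 178, 17, 6, 89], [327.2, 180.4])]
top orange [([367, 145, 11, 25, 201], [371.7, 157.0])]
 pred stand pin top [371.12 154.6 ] handle mid [369.84 157.86] fin top [410.89 195.29] fin mid [407.3 199.4]
scene red [([255, 273, 15, 38, 379], [262.7, 290.9]), ([344, 285, 16, 20, 78], [348.4, 293.9])]
scene orange [([269, 254, 7, 6, 39], [272.2, 256.3]), ([313, 278, 18, 27, 343], [321.4, 290.7])]
 pred stand pin top [322.69 282.53] handle mid [322.55 290.83] fin top [266.17 277.12] fin mid [267.11 290.82]
wrist red [([379, 0, 25, 46, 963], [390.3, 20.3]), ([429, 0, 13, 13, 88], [436.1, 3.9]), ([302, 209, 47, 32, 1377], [325.0, 225.1])]
wrist orange [([153, 92, 22, 39, 233], [167.4, 109.3]), ([404, 122, 70, 25, 1356], [439.1, 134.1])]
 pred stand pin top [444.43 131.11] handle mid [436.36 130.37] fin top [326.02 224.03] fin mid [326.12 213.82]
```

The pin stands in the stand as predicted, and the fin is dead under the jaws: wrist (325,225) against (326,224) predicted.

Call:
move_arm(rows=[{"slide": [0.2,0,-3.5],"angular": [0.4,-0.9,0],"claw": 0.6},{"slide": [0,0,-3.5],"angular": [0,0,0],"claw": 0.6},{"slide": [0,0,-3.5],"angular": [0,0,0],"claw": 0.6},{"slide": [0,0,-3],"angular": [0,0,0],"claw": 0.6},{"slide": [0,0,-1.5],"angular": [0,0,0],"claw": 0.6}])

```text
time: 29.1
tool_pos: [615.8, -210.8, 72.4]
orientation: [-2.156, -2.28, 0.002]
wrist_force: [0.5, -0.1, 0.4]
finger_gap: 0.797
grip_force: 0.0
```

Call:
move_arm(rows=[{"slide": [0,0,-0.7],"angular": [0,0,0],"claw": 0.6},{"slide": [0,0,0],"angular": [0,0,0],"claw": -1},{"slide": [0,0,0],"angular": [0,0,0],"claw": -1},{"slide": [0,0,0],"angular": [0,0,0],"claw": -1},{"slide": [0,0,0],"angular": [0,0,0],"claw": -1}])

```text
time: 29.6
tool_pos: [615.1, -212.6, 72.5]
orientation: [-2.157, -2.284, 0.005]
wrist_force: [-13.3, 2.3, 5.4]
finger_gap: 0.448
grip_force: 62.6
```

Call:
move_arm(rows=[{"slide": [0,0,0],"angular": [0,0,0],"claw": -1},{"slide": [0,0,0],"angular": [0,0,0],"claw": -1},{"slide": [0,0,0],"angular": [0,0,0],"claw": -1}])

```text
time: 29.9
tool_pos: [615.1, -212.6, 72.5]
orientation: [-2.157, -2.284, 0.005]
wrist_force: [-12.4, 2.4, 5.4]
finger_gap: 0.452
grip_force: 62.6
```

Call:
move_arm(rows=[{"slide": [-0.15,0.2,0],"angular": [0,0,0],"claw": -1},{"slide": [-0.03,0.5,0],"angular": [0,0,0],"claw": -1},{"slide": [-0.05,0.8,0],"angular": [0,0,0],"claw": -1},{"slide": [-0.05,0.8,0],"angular": [0,0,0],"claw": -1},{"slide": [-0.05,0.8,0],"angular": [0,0,0],"claw": -1}])

```text
time: 30.4
tool_pos: [613.2, -183.1, 72.5]
orientation: [2.154, 2.28, -0.005]
wrist_force: [-5.2, -5.1, 2.2]
finger_gap: 0.45
grip_force: 62.1
```

```bash
python3 - <<'E'
from h import *
s=manip.sense();print(s["tool_pos"],s["wrist_force"],s["ft_torque"])
c=manip.read_camera("scene");print(blobs(c,"red"),proj(c,[616.6-.064*31,-212.6+31,60]))
E
```

```text
[ 613.16 -183.08   72.51] [-5.21 -5.1   2.2 ] [-0.82  1.49 -0.03]
[([270, 268, 14, 38, 333], [276.2, 287.1]), ([368, 277, 19, 20, 87], [378.2, 286.5])] [281.75 283.22]
```

Call:
move_arm(rows=[{"slide": [-0.05,0.8,0],"angular": [0,0,0],"claw": -1},{"slide": [-0.05,0.8,0],"angular": [0,0,0],"claw": -1},{"slide": [-0.05,0.8,0],"angular": [0,0,0],"claw": -1},{"slide": [-0.05,0.8,0],"angular": [0,0,0],"claw": -1},{"slide": [-0.05,0.8,0],"angular": [0,0,0],"claw": -1}])

```text
time: 30.95
tool_pos: [610.6, -143.0, 72.5]
orientation: [2.155, 2.28, -0.005]
wrist_force: [-5.8, -5.2, 2.4]
finger_gap: 0.449
grip_force: 62.2
```

Call:
move_arm(rows=[{"slide": [-0.05,0.8,0],"angular": [0,0,0],"claw": -1},{"slide": [-0.05,0.8,0],"angular": [0,0,0],"claw": -1},{"slide": [-0.05,0.8,0],"angular": [0,0,0],"claw": -1},{"slide": [-0.05,0.8,0],"angular": [0,0,0],"claw": -1},{"slide": [-0.05,0.8,0],"angular": [0,0,0],"claw": -1}])

```text
time: 31.45
tool_pos: [608.0, -102.9, 72.5]
orientation: [2.155, 2.281, -0.005]
wrist_force: [-7.6, -5.3, 2.1]
finger_gap: 0.447
grip_force: 62.3
```

Call:
move_arm(rows=[{"slide": [-0.05,0.6,0],"angular": [0,0,0],"claw": -1},{"slide": [0,0.2,0],"angular": [0,0,0],"claw": -1},{"slide": [0,0,0],"angular": [0,0,0],"claw": -1}])

```text
time: 31.75
tool_pos: [607.5, -94.1, 72.5]
orientation: [2.155, 2.282, -0.004]
wrist_force: [-8.6, -2.4, 2.8]
finger_gap: 0.451
grip_force: 62.3
```

```bash
python3 - <<'E'
from h import *
s=manip.sense();print(s["tool_pos"],s["wrist_force"],s["ft_torque"])
c=manip.read_camera("scene");print(blobs(c,"red"))
E
```

```text
[607.46 -94.13  72.49] [-8.56 -2.4   2.79] [-0.44  1.79 -0.16]
[([311, 256, 13, 27, 215], [315.6, 267.9]), ([391, 268, 19, 19, 117], [397.6, 276.8])]
```

Call:
move_arm(rows=[{"slide": [0,0.15,0],"angular": [0,0,0],"claw": -1},{"slide": [0,0.15,0],"angular": [0,0,0],"claw": -1},{"slide": [0,0,0],"angular": [0,0,0],"claw": -1}])

```text
time: 32.1
tool_pos: [607.3, -91.7, 72.5]
orientation: [2.155, 2.282, -0.005]
wrist_force: [-8.4, -4.0, 3.1]
finger_gap: 0.449
grip_force: 62.4
```

Call:
move_arm(rows=[{"slide": [0,0.1,0],"angular": [0,0,0],"claw": -1},{"slide": [0,0.05,0],"angular": [0,0,0],"claw": -1},{"slide": [0,0,0],"angular": [0,0,0],"claw": -1}])

```text
time: 32.4
tool_pos: [607.2, -90.3, 72.5]
orientation: [2.155, 2.281, -0.005]
wrist_force: [-8.4, -3.8, 3.9]
finger_gap: 0.45
grip_force: 62.4
```

Call:
move_arm(rows=[{"slide": [0,0.1,0],"angular": [0,0,0],"claw": -1},{"slide": [0,0.1,0],"angular": [0,0,0],"claw": -1},{"slide": [0,0,0],"angular": [0,0,0],"claw": -1}])

```text
time: 32.7
tool_pos: [607.1, -88.3, 72.5]
orientation: [2.155, 2.282, -0.006]
wrist_force: [-10.5, -3.9, 4.9]
finger_gap: 0.451
grip_force: 62.4
```

Call:
move_arm(rows=[{"slide": [0,0.1,0],"angular": [0,0,0],"claw": -1},{"slide": [0,0,0],"angular": [0,0,0],"claw": -1}])

```text
time: 32.9
tool_pos: [607.1, -87.6, 72.5]
orientation: [2.155, 2.281, -0.006]
wrist_force: [-9.4, -4.9, 2.9]
finger_gap: 0.447
grip_force: 62.4
```

Call:
move_arm(rows=[{"slide": [0,0.1,0],"angular": [0,0,0],"claw": -1},{"slide": [0,0.1,0],"angular": [0,0,0],"claw": -1},{"slide": [0,0,0],"angular": [0,0,0],"claw": -1}])

```text
time: 33.2
tool_pos: [607.1, -87.6, 72.5]
orientation: [2.155, 2.278, -0.01]
wrist_force: [-9.5, -11.9, 3.2]
finger_gap: 0.452
grip_force: 62.2
```

The stop is felt at TCP y = -87.6, which is carriage 123 mm. Back off 3 mm.

Call:
move_arm(rows=[{"slide": [0,-0.2,0],"angular": [0,0,0],"claw": -1},{"slide": [0,-0.2,0],"angular": [0,0,0],"claw": -1},{"slide": [0,-0.1,0],"angular": [0,0,0],"claw": -1},{"slide": [0,0,0],"angular": [0,0,0],"claw": -1}])

```text
time: 33.6
tool_pos: [607.1, -88.4, 72.5]
orientation: [2.156, 2.285, -0.002]
wrist_force: [-10.6, 1.7, 4.0]
finger_gap: 0.451
grip_force: 62.6
```

Call:
move_arm(rows=[{"slide": [0,-0.2,0],"angular": [0,0,0],"claw": -1},{"slide": [0,-0.1,0],"angular": [0,0,0],"claw": -1},{"slide": [0,0,0],"angular": [0,0,0],"claw": -1}])

```text
time: 33.9
tool_pos: [607.3, -91.2, 72.5]
orientation: [2.156, 2.285, -0.001]
wrist_force: [-9.0, 1.5, 4.1]
finger_gap: 0.455
grip_force: 62.5
```

Call:
move_arm(rows=[{"slide": [0,0,0],"angular": [0,0,0],"claw": 0.5},{"slide": [0,0,0],"angular": [0,0,0],"claw": 0.5},{"slide": [0,0,0],"angular": [0,0,0],"claw": 0.5},{"slide": [0,0,1],"angular": [0,0,0],"claw": 0.5},{"slide": [0,0,3],"angular": [0,0,0],"claw": 0.5}], grip_force=80)

```text
time: 34.4
tool_pos: [606.9, -91.3, 107.6]
orientation: [-2.153, -2.284, 0.004]
wrist_force: [0.3, -0.4, 0.3]
finger_gap: 0.751
grip_force: 0.0
```

Call:
move_arm(rows=[{"slide": [0,0,4],"angular": [0,0,0],"claw": 0},{"slide": [0,0,4],"angular": [0,0,0],"claw": 0},{"slide": [0,0,4],"angular": [0,0,0],"claw": 0},{"slide": [0,0,0],"angular": [0,0,0],"claw": 0}])

```text
time: 34.8
tool_pos: [610.5, -92.1, 239.7]
orientation: [2.145, 2.275, 0.012]
wrist_force: [0.0, -0.3, 0.2]
finger_gap: 0.499
grip_force: 0.0
```

```bash
python3 - <<'E'
from h import *
Rp=Ro.from_rotvec([-3.127,-.257,-.003]).as_matrix()
todo([699.2,-134.2,82],Rp,"pin in stand")
m=np.array([-.0644,.998])
for n in("scene","top"):
    c=manip.read_camera(n);cv2.imwrite(f"pics/{n}14.png",c["img"])
    print(n,blobs(c,"red"),blobs(c,"orange"))
    pg=np.array([606.5,-48.8])+m*120
    # cup tops blue blobs
    I=cv2.cvtColor(c["img"],cv2.COLOR_BGR2HSV); b=cv2.inRange(I,(105,150,150),(118,255,255)); k,l,st,ce=cv2.connectedComponentsWithStats(b)
    print([(st[i].tolist(),ce[i].round(1).tolist()) for i in range(1,k) if st[i][4]>150])
    print("pred cup tops",[proj(c,np.r_[pg+m*j*100,115]).round(1) for j in(-1,0,1)])
E
```

```text
pin in stand slide cm [  8.87  -4.21 -15.77] rot deg [  1.13   0.65 -83.98] rows>= 9.775918569660432
scene [([312, 256, 14, 26, 266], [318.1, 267.9]), ([393, 268, 17, 18, 88], [397.5, 276.1])] [([269, 252, 15, 9, 93], [276.3, 256.1]), ([312, 276, 19, 30, 366], [321.2, 290.1])]
[([576, 199, 58, 29, 707], [606.0, 212.5]), ([411, 210, 32, 15, 284], [426.2, 217.0]), ([376, 220, 33, 17, 320], [392.3, 227.9]), ([332, 232, 34, 18, 370], [348.3, 240.5]), ([398, 263, 32, 19, 235], [412.9, 272.0]), ([149, 303, 20, 13, 183], [158.3, 309.3])]
pred cup tops [array([350. , 239.7]), array([390. , 227.9]), array([426.5, 217.1])]
top [([262, 182, 17, 6, 95], [269.9, 184.5]), ([350, 191, 10, 25, 189], [354.2, 203.6])] []
[([0, 114, 37, 65, 1453], [13.4, 146.5]), ([257, 154, 22, 27, 432], [267.8, 167.0]), ([252, 188, 29, 28, 680], [266.3, 201.6]), ([203, 193, 28, 28, 704], [216.7, 206.4])]
pred cup tops [array([319.8, 198.1]), array([268.1, 201.9]), array([216.2, 205.8])]
```

All cups are at their predicted places on the carriage at 120 mm, within 1–2 px. Now back to the pin.

Call:
move_arm(rows=[{"slide": [0.9,-0.42,0],"angular": [0.1,0.06,-8.4],"claw": 0},{"slide": [0.9,-0.42,0],"angular": [0.1,0.06,-8.4],"claw": 0},{"slide": [0.9,-0.42,0],"angular": [0.1,0.06,-8.4],"claw": 0},{"slide": [0.9,-0.42,0],"angular": [0.1,0.06,-8.4],"claw": 0},{"slide": [0.9,-0.42,0],"angular": [0.1,0.06,-8.4],"claw": 0}])

```text
time: 35.4
tool_pos: [653.3, -112.7, 227.8]
orientation: [-2.827, -1.349, 0.001]
wrist_force: [0.0, 0.7, 0.9]
finger_gap: 0.498
grip_force: 0.0
```

Call:
move_arm(rows=[{"slide": [0.9,-0.42,0],"angular": [0.1,0.06,-8.4],"claw": 0},{"slide": [0.9,-0.42,0],"angular": [0.1,0.06,-8.4],"claw": 0},{"slide": [0.9,-0.42,0],"angular": [0.1,0.06,-8.4],"claw": 0},{"slide": [0.9,-0.42,0],"angular": [0.1,0.06,-8.4],"claw": 0},{"slide": [0.8,-0.42,0],"angular": [0.1,0.06,-8.4],"claw": 0}])

```text
time: 35.9
tool_pos: [697.4, -133.7, 227.6]
orientation: [-3.115, -0.246, 0.0]
wrist_force: [-1.4, 0.1, 0.2]
finger_gap: 0.501
grip_force: 0.0
```

Call:
move_arm(rows=[{"slide": [0,0,-3],"angular": [0,0,0],"claw": 0},{"slide": [0,0,-2],"angular": [0,0,0],"claw": 0},{"slide": [0,0,0],"angular": [0,0,0],"claw": 0}])

```text
time: 36.2
tool_pos: [695.4, -133.2, 173.2]
orientation: [-3.112, -0.255, 0.01]
wrist_force: [-0.6, 0.8, -0.8]
finger_gap: 0.504
grip_force: 0.0
```

```bash
python3 - <<'E'
from h import *
Rp=Ro.from_rotvec([-3.127,-.257,-.003]).as_matrix()
todo([699.2,-134.2,82],Rp,"pin in stand")
c=manip.read_camera("wrist"); print(blobs(c,"orange")); s=manip.sense()
print(proj(c,[696.2,-132.9,104]),"under TCP",proj(c,[*s["tool_pos"][:2],104]))
E
```

```text
pin in stand slide cm [ 0.38 -0.1  -9.12] rot deg [-0.81 -0.56  0.03] rows>= 1.8233982835064382
[([316, 211, 22, 76, 1470], [326.7, 249.2])]
[322.85 256.03] under TCP [323.51 256.28]
```

Call:
move_arm(rows=[{"slide": [0.4,-0.1,-2.5],"angular": [-0.8,-0.5,0],"claw": 0},{"slide": [0,0,-2.5],"angular": [0,0,0],"claw": 0},{"slide": [0,0,-2],"angular": [0,0,0],"claw": 0},{"slide": [0,0,-1.5],"angular": [0,0,0],"claw": 0},{"slide": [0,0,-0.5],"angular": [0,0,0],"claw": 0}])

```text
time: 36.75
tool_pos: [701.0, -134.5, 88.7]
orientation: [-3.129, -0.257, -0.014]
wrist_force: [-0.5, -0.4, -0.1]
finger_gap: 0.497
grip_force: 0.0
```

```bash
python3 - <<'E'
from h import *
Rp=Ro.from_rotvec([-3.127,-.257,-.003]).as_matrix()
todo([699.2,-134.2,82],Rp,"pin in stand")
E
```

```text
pin in stand slide cm [-0.18  0.03 -0.67] rot deg [0.1  0.41 0.01] rows>= 0.13362058039777763
```

Call:
move_arm(rows=[{"slide": [-0.15,0,-0.6],"angular": [0,0.3,0],"claw": 0},{"slide": [0,0,0],"angular": [0,0,0],"claw": 0}])

```text
time: 36.95
tool_pos: [700.1, -134.7, 84.5]
orientation: [-3.13, -0.257, -0.009]
wrist_force: [0.3, 0.1, 0.3]
finger_gap: 0.499
grip_force: 0.0
```

Call:
move_arm(rows=[{"slide": [0,0,0],"angular": [0,0,0],"claw": -1},{"slide": [0,0,0],"angular": [0,0,0],"claw": -1},{"slide": [0,0,0],"angular": [0,0,0],"claw": -1},{"slide": [0,0,0],"angular": [0,0,0],"claw": -1},{"slide": [0,0,0],"angular": [0,0,0],"claw": -1}])

```text
time: 37.45
tool_pos: [700.6, -134.7, 85.6]
orientation: [-3.13, -0.257, -0.013]
wrist_force: [0.1, 0.5, 5.8]
finger_gap: 0.147
grip_force: 78.9
```

```bash
python3 - <<'E'
from h import *
s=manip.sense();print(s["tool_pos"],s["orientation"],s["wrist_force"],s["finger_gap"])
E
```

```text
[ 700.59 -134.66   85.6 ] [-3.13 -0.26 -0.01] [0.07 0.5  5.76] 0.14704135341599422
```

Call:
move_arm(rows=[{"slide": [0,0,1],"angular": [0,0,0],"claw": -1},{"slide": [0,0,2],"angular": [0,0,0],"claw": -1},{"slide": [0,0,2],"angular": [0,0,0],"claw": -1},{"slide": [0,0,2],"angular": [0,0,0],"claw": -1},{"slide": [0,0,1],"angular": [0,0,0],"claw": -1}])

```text
time: 37.95
tool_pos: [700.3, -134.8, 166.5]
orientation: [-3.13, -0.257, -0.012]
wrist_force: [-0.6, 0.2, -0.5]
finger_gap: 0.148
grip_force: 78.1
```

Call:
move_arm(rows=[{"slide": [-0.2,3,0],"angular": [0,0,0],"claw": -1},{"slide": [-0.2,3,0],"angular": [0,0,0],"claw": -1},{"slide": [-0.2,3,0],"angular": [0,0,0],"claw": -1},{"slide": [-0.2,3,0],"angular": [0,0,0],"claw": -1},{"slide": [-0.2,3,0],"angular": [0,0,0],"claw": -1}])

```text
time: 38.45
tool_pos: [689.4, 16.4, 163.3]
orientation: [-3.13, -0.256, -0.007]
wrist_force: [0.3, 0.5, -0.4]
finger_gap: 0.151
grip_force: 78.2
```

Call:
move_arm(rows=[{"slide": [-0.2,3,0],"angular": [0,0,0],"claw": -1},{"slide": [-0.15,2.9,0],"angular": [0,0,0],"claw": -1},{"slide": [0,0,0],"angular": [0,0,0],"claw": -1},{"slide": [0,0,0],"angular": [0,0,0],"claw": -1}])

```text
time: 38.85
tool_pos: [686.2, 74.8, 163.4]
orientation: [-3.13, -0.259, -0.007]
wrist_force: [0.0, 0.1, 0.0]
finger_gap: 0.147
grip_force: 78.2
```

```bash
python3 - <<'E'
from h import *
s=manip.sense();print(s["tool_pos"],s["wrist_force"],s["finger_gap"])
todo([687.1,74.5,140],Ro.from_rotvec([-3.129,-.257,-.008]).as_matrix(),"above lug_dry")
for n in("scene","wrist"):
    c=manip.read_camera(n);cv2.imwrite(f"pics/{n}15.png",c["img"]);print(n,blobs(c,"orange"))
    print("dry hole",proj(c,[682.7,76.4,58]),"load hole",proj(c,[690.4,-43.1,58]))
    g=cv2.cvtColor(c["img"],cv2.COLOR_BGR2HSV)
    for q in([682.7,76.4,58],[690.4,-43.1,58]):   # dark hole near each prediction
        x,y=proj(c,q).astype(int); r=14 if n=="scene" else 30
        if 0<x-r and 0<y-r and x+r<640 and y+r<480:
            p=cv2.GaussianBlur(g[y-r:y+r,x-r:x+r,2],(3,3),0); mn=p<p.min()+25; yy,xx=np.nonzero(mn); print(" dark ctr",xx.mean()+x-r,yy.mean()+y-r,mn.sum())
E
```

```text
[686.17  74.84 163.41] [0.01 0.08 0.01] 0.1467805015504773
above lug_dry slide cm [ 0.09 -0.03 -2.34] rot deg [ 0.07 -0.03 -0.07] rows>= 0.4682060499963455
scene [([407, 216, 22, 24, 145], [420.2, 229.2]), ([269, 252, 15, 8, 91], [276.3, 256.0])]
dry hole [411.87 270.43] load hole [363.04 287.78]
 dark ctr 402.65384615384613 278.125 104
 dark ctr 355.0 292.96153846153845 26
wrist [([305, 266, 34, 124, 3804], [321.4, 327.4])]
dry hole [317.11 244.07] load hole [474.3  258.84]
 dark ctr 330.5833333333333 255.27083333333331 96
 dark ctr 501.1428571428571 278.07142857142856 14
```

Call:
move_arm(rows=[{"slide": [0.08,-0.03,-1],"angular": [0,0,0],"claw": -1},{"slide": [0,0,-1],"angular": [0,0,0],"claw": -1},{"slide": [0,0,-0.4],"angular": [0,0,0],"claw": -1},{"slide": [0,0,0],"angular": [0,0,0],"claw": -1}])

```text
time: 39.35
tool_pos: [686.6, 73.6, 138.0]
orientation: [-3.13, -0.256, -0.004]
wrist_force: [-0.2, -0.5, -1.6]
finger_gap: 0.146
grip_force: 78.2
```

Call:
move_arm(rows=[{"slide": [0,0,-0.3],"angular": [0,0,0],"claw": -1},{"slide": [0,0,-0.3],"angular": [0,0,0],"claw": -1},{"slide": [0,0,0],"angular": [0,0,0],"claw": -1}])

```text
time: 39.65
tool_pos: [687.4, 74.4, 134.4]
orientation: [-3.129, -0.257, -0.01]
wrist_force: [0.2, 1.0, 0.0]
finger_gap: 0.146
grip_force: 78.3
```

Call:
move_arm(rows=[{"slide": [0,0,-0.2],"angular": [0,0,0],"claw": -1},{"slide": [0,0,0],"angular": [0,0,0],"claw": -1}])

```text
time: 39.85
tool_pos: [687.5, 74.9, 133.3]
orientation: [-3.128, -0.258, -0.012]
wrist_force: [-0.5, 3.1, 3.3]
finger_gap: 0.151
grip_force: 78.7
```

A light contact pushes the tool towards +y, so nudge that way and continue.

Call:
move_arm(rows=[{"slide": [0,0.1,0],"angular": [0,0,0],"claw": -1},{"slide": [0,0,-0.1],"angular": [0,0,0],"claw": -1},{"slide": [0,0,0],"angular": [0,0,0],"claw": -1}])

```text
time: 40.15
tool_pos: [687.3, 75.8, 131.2]
orientation: [-3.128, -0.258, -0.01]
wrist_force: [-0.4, 4.4, 3.8]
finger_gap: 0.148
grip_force: 78.7
```

Call:
move_arm(rows=[{"slide": [0,0.05,-0.2],"angular": [0,0,0],"claw": -1},{"slide": [0,0,0],"angular": [0,0,0],"claw": -1}])

```text
time: 40.35
tool_pos: [687.0, 76.0, 128.3]
orientation: [-3.129, -0.257, -0.007]
wrist_force: [-0.6, 5.3, 1.4]
finger_gap: 0.146
grip_force: 78.4
```

Call:
move_arm(rows=[{"slide": [0,0.15,-0.3],"angular": [0,0,0],"claw": -1},{"slide": [0,0,-0.3],"angular": [0,0,0],"claw": -1},{"slide": [0,0,0],"angular": [0,0,0],"claw": -1}])

```text
time: 40.65
tool_pos: [686.9, 76.5, 121.5]
orientation: [-3.131, -0.256, -0.006]
wrist_force: [-0.1, 0.2, -1.0]
finger_gap: 0.149
grip_force: 78.2
```

Call:
move_arm(rows=[{"slide": [0,0,-0.3],"angular": [0,0,0],"claw": -1},{"slide": [0,0,0],"angular": [0,0,0],"claw": -1}])

```text
time: 40.85
tool_pos: [687.1, 76.6, 119.3]
orientation: [-3.13, -0.256, -0.007]
wrist_force: [-0.5, 0.9, -0.8]
finger_gap: 0.145
grip_force: 78.2
```

Free in the lug hole, and the tip is now at about 41, entering the tongue. Continue.

Call:
move_arm(rows=[{"slide": [0,0,-0.4],"angular": [0,0,0],"claw": -1},{"slide": [0,0,-0.3],"angular": [0,0,0],"claw": -1},{"slide": [0,0,0],"angular": [0,0,0],"claw": -1}])

```text
time: 41.15
tool_pos: [687.0, 76.8, 112.2]
orientation: [-3.13, -0.257, -0.007]
wrist_force: [0.4, 0.6, -0.8]
finger_gap: 0.146
grip_force: 78.3
```

Call:
move_arm(rows=[{"slide": [0,0,-0.4],"angular": [0,0,0],"claw": -1},{"slide": [0,0,-0.3],"angular": [0,0,0],"claw": -1},{"slide": [0,0,0],"angular": [0,0,0],"claw": -1}])

```text
time: 41.45
tool_pos: [687.0, 77.0, 105.2]
orientation: [-3.13, -0.257, -0.007]
wrist_force: [-0.8, 0.7, -1.4]
finger_gap: 0.148
grip_force: 78.3
```

Call:
move_arm(rows=[{"slide": [0,0,-0.3],"angular": [0,0,0],"claw": -1},{"slide": [0,0,-0.3],"angular": [0,0,0],"claw": -1},{"slide": [0,0,0],"angular": [0,0,0],"claw": -1}])

```text
time: 41.75
tool_pos: [687.2, 77.3, 99.7]
orientation: [-3.129, -0.257, -0.009]
wrist_force: [-0.8, 0.2, -0.1]
finger_gap: 0.146
grip_force: 78.2
```

Call:
move_arm(rows=[{"slide": [0,0,-0.4],"angular": [0,0,0],"claw": -1},{"slide": [0,0,-0.4],"angular": [0,0,0],"claw": -1},{"slide": [0,0,0],"angular": [0,0,0],"claw": -1}])

```text
time: 42.05
tool_pos: [688.0, 77.7, 94.5]
orientation: [-3.129, -0.258, -0.015]
wrist_force: [-1.5, 0.6, 4.9]
finger_gap: 0.148
grip_force: 79.2
```

Call:
move_arm(rows=[{"slide": [0,0,-0.3],"angular": [0,0,0],"claw": -1},{"slide": [0,0,-0.2],"angular": [0,0,0],"claw": -1},{"slide": [0,0,0],"angular": [0,0,0],"claw": -1}])

```text
time: 42.35
tool_pos: [687.8, 77.7, 87.9]
orientation: [-3.129, -0.257, -0.013]
wrist_force: [2.3, 2.0, -0.9]
finger_gap: 0.145
grip_force: 78.2
```

Call:
move_arm(rows=[{"slide": [0,0,-0.2],"angular": [0,0,0],"claw": -1},{"slide": [0,0,0],"angular": [0,0,0],"claw": -1}])

```text
time: 42.55
tool_pos: [687.5, 77.4, 85.6]
orientation: [-3.129, -0.257, -0.01]
wrist_force: [0.3, 2.9, 4.0]
finger_gap: 0.148
grip_force: 78.7
```

Call:
move_arm(rows=[{"slide": [0,0,-0.3],"angular": [0,0,0],"claw": -1},{"slide": [0,0,-0.2],"angular": [0,0,0],"claw": -1},{"slide": [0,0,0],"angular": [0,0,0],"claw": -1}])

```text
time: 42.85
tool_pos: [687.7, 77.5, 85.5]
orientation: [-3.129, -0.257, -0.015]
wrist_force: [-8.3, 2.6, 20.3]
finger_gap: 0.15
grip_force: 81.5
```

Call:
move_arm(rows=[{"slide": [0,0,-0.3],"angular": [0,0,0],"claw": -1},{"slide": [0,0,0],"angular": [0,0,0],"claw": -1}])

```text
time: 43.05
tool_pos: [687.8, 77.5, 85.5]
orientation: [-3.129, -0.257, -0.017]
wrist_force: [-13.4, 2.1, 30.3]
finger_gap: 0.147
grip_force: 82.9
```

Solid stop at 30 N with no movement, so the shoulder is on the lug. Relax, give a gentle tug to check the lock, then release.

Call:
move_arm(rows=[{"slide": [0,0,0.5],"angular": [0,0,0],"claw": -1},{"slide": [0,0,0.4],"angular": [0,0,0],"claw": -1},{"slide": [0,0,0],"angular": [0,0,0],"claw": -1}])

```text
time: 43.35
tool_pos: [687.2, 77.2, 85.7]
orientation: [-3.129, -0.257, -0.008]
wrist_force: [0.0, 1.9, 2.1]
finger_gap: 0.148
grip_force: 79.4
```

Call:
move_arm(rows=[{"slide": [0,0,0.15],"angular": [0,0,0],"claw": -1},{"slide": [0,0,0],"angular": [0,0,0],"claw": -1}])

```text
time: 43.55
tool_pos: [686.8, 77.1, 85.9]
orientation: [-3.129, -0.257, -0.005]
wrist_force: [0.3, 1.8, -3.9]
finger_gap: 0.146
grip_force: 78.3
```

Call:
move_arm(rows=[{"slide": [0,0,-0.5],"angular": [0,0,0],"claw": -1},{"slide": [0,0,0.2],"angular": [0,0,0],"claw": 0},{"slide": [0,0,0],"angular": [0,0,0],"claw": 0},{"slide": [0,0,0],"angular": [0,0,0],"claw": 0},{"slide": [0,0,0],"angular": [0,0,0],"claw": 0}])

```text
time: 44.05
tool_pos: [687.1, 76.7, 84.0]
orientation: [-3.13, -0.256, -0.008]
wrist_force: [0.0, -0.7, -0.2]
finger_gap: 0.5
grip_force: 0.0
```

Call:
move_arm(rows=[{"slide": [0,0,2],"angular": [0,0,0],"claw": 0},{"slide": [0,0,4],"angular": [0,0,0],"claw": 0},{"slide": [0,0,4],"angular": [0,0,0],"claw": 0},{"slide": [0,0,4],"angular": [0,0,0],"claw": 0},{"slide": [0,-4,3],"angular": [0,0,0],"claw": 0}])

```text
time: 44.55
tool_pos: [687.4, 41.0, 257.6]
orientation: [-3.127, -0.266, -0.014]
wrist_force: [2.4, -0.6, 0.5]
finger_gap: 0.502
grip_force: 0.0
```

Call:
move_arm(rows=[{"slide": [-2,-5,0],"angular": [0,0,0],"claw": 0},{"slide": [-2,-5,0],"angular": [0,0,0],"claw": 0},{"slide": [-2,-5,0],"angular": [0,0,0],"claw": 0},{"slide": [-2,-5,0],"angular": [0,0,0],"claw": 0},{"slide": [-2,-5,0],"angular": [0,0,0],"claw": 0}])

```text
time: 45.05
tool_pos: [593.3, -196.8, 254.4]
orientation: [-3.13, -0.257, -0.009]
wrist_force: [0.6, -0.5, -0.6]
finger_gap: 0.5
grip_force: 0.0
```

```bash
python3 - <<'E'
from h import *
m=np.array([-.0644,.998]); pg=np.array([606.5,-48.8])+m*120
for n in("scene","top"):
    c=manip.read_camera(n);cv2.imwrite(f"pics/{n}16.png",c["img"])
    print(n,"orange",blobs(c,"orange"),"handle pred top",proj(c,[682.7,76.4,104]),"mid",proj(c,[682.7,76.4,85]))
    I=cv2.cvtColor(c["img"],cv2.COLOR_BGR2HSV); b=cv2.inRange(I,(105,150,150),(118,255,255)); k,l,st,ce=cv2.connectedComponentsWithStats(b)
    print([(st[i].tolist(),ce[i].round(1).tolist()) for i in range(1,k) if st[i][4]>200])
    print("pred cup tops",[proj(c,np.r_[pg+m*j*100,115]).round(1) for j in(-1,0,1)])
print(manip.sense()["time"],manip.sense()["wrist_force"])
E
```

```text
scene orange [([404, 247, 20, 25, 334], [413.2, 259.0]), ([269, 253, 15, 8, 92], [276.2, 256.1])] handle pred top [414.68 251.81] mid [413.5  259.63]
[([577, 199, 57, 28, 685], [605.5, 212.4]), ([411, 210, 32, 15, 283], [426.2, 217.0]), ([376, 220, 34, 17, 320], [392.4, 227.9]), ([332, 232, 34, 18, 370], [348.3, 240.5])]
pred cup tops [array([350. , 239.7]), array([390. , 227.9]), array([426.5, 217.1])]
top orange [([263, 152, 10, 26, 159], [267.5, 164.4])] handle pred top [265.98 162.13] mid [266.89 165.25]
[([0, 114, 37, 65, 1473], [13.4, 146.6]), ([308, 185, 28, 27, 675], [321.8, 198.0]), ([252, 188, 29, 28, 681], [266.3, 201.5]), ([203, 193, 28, 28, 704], [216.7, 206.4])]
pred cup tops [array([319.8, 198.1]), array([268.1, 201.9]), array([216.2, 205.8])]
45.15 [ 0.69  0.12 -0.79]
```

The numbers agree: the pin is at home height in the blue lug, and all three cups sit down on their pegs. Handing in.

```bash
python3 -c "
from cell import manip
print(manip.sign_off())"
```

```text
the job is handed in; nothing more can be done
None
```

The job is handed in at about 45 s, with no verdict returned: all three blue cups are upside down on their pegs, the carriage is at the fan end, and the pin is home in the blue lug and held a light 4 N tug; I viewed 15 pictures, one over your limit of 14.

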